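Hang the sprocket carriers on the rail and bolt the gate

ROBOT

A 6-joint arm with a two-finger parallel gripper is mounted at the origin on a cart in front of the work surface, level with it; the furniture and walls round the work are solid. World frame = base frame: x ahead of the robot, y to its left, z up, the work surface at z = 0. Lengths are in m, angles in rad, forces in N, time in s.
With the tool pointing down it reaches from about 0.3 to 0.875 m from the base axis. Payload 6.4 kg.
Tool frame: the origin (TCP) lies midway between the tips of the shut fingers; the grasp point (between the pads) lies 19 mm behind it; z points along the fingers, y is the direction in which the jaws open and shut (so a half turn about z gives the same grasp; the last joint's range is limited). The gripper opens to 85 mm and grips with 20 to 120 N. Pads are 22 mm wide; open, the fingers measure 114 mm over their backs; the gripper's body (76 mm by 85 mm) begins 54 mm behind the grasp point. The pads swing forward as they close: fully open they stand 13 mm farther back than shut.
Start: joints at [-1.494, 0.181, 1.607, -0, 1.354, -0.206], TCP at [0.16, -0.552, 0.231] pointing down, gripper open.
Joint ranges: [-2.99, 2.99], [-0.89, 2.07], [0.3, 2.58], [-1.14, 4.28], [0, 2.63], [-3.12, 3.12]. Speed limits (rad/s): [2.57, 2.57, 3.01, 3.14, 3.14, 3.14].

INTERFACE

Orientations are given as a unit quaternion [x, y, z, w].
In Python, from rig import read_state, camera, camera_model, sign_off, regions_of gives the robot as it stands.
- The arm moves only by the shell command python3 -m creep 'ROWS' [FORCE]. ROWS is a JSON object of lists of equal length, an entry for each row: "gripper": the closure, from 0 (fully open) to 1 (shut); "travel": the shift along the tool's x, y, z normalised to -1 to 1, where 1 is 0.15 m, a list of three; "rotation": the turn, a rotation vector about the tool's x, y, z normalised to -1 to 1, where 1 is 60 degrees, a list of three. In form: {"gripper": [gripper, ...], "travel": [[tx, ty, tz], ...], "rotation": [[ax, ay, az], ...]}. A call has exactly 10 rows; each row is the pose to reach, as a shift and turn from the pose commanded when the call began, along the tool's axes at that moment; what a row does not reach only later rows make up. A row lasts 1/12 s, in which the tool goes at most 41.7 mm and 7.16 degrees, less where a joint would pass 70% of its speed; a pose out of reach is approached as far as the arm can. A call with a number of a shift or a turn outside -1 to 1 is refused whole. A call with a gripper value outside its range is refused whole. The fingers move at their own pace and stop on an object; FORCE is the grip in N (left out, the last holds). Time passes only in rows, so rows that repeat a pose let the fingers close, or fill a call up. It gives the time, the measured TCP pose, the force and the opening at its end, in the units of the state.
- read_state(): the state, without advancing time (a new reading comes with each control period).
- camera(name): name is "scene" or "top" or "wrist"; returns the picture (400x640x3 uint8, blue, green, red); there is no depth.
- camera_model(name): a dict with "camera_matrix" (3x3 intrinsics, pixels), "distortion" ([k1, k2, p1, p2, k3] as OpenCV has them; the pictures are not rectified), "cam_to_world" (4x4, takes a point from camera to world coordinates); the wrist camera has in their place "hand_eye" (4x4, takes a point from camera to tool coordinates, whose origin is the TCP and whose axes are the flange's). Camera axes: x right, y up, looking along -z (the intrinsics and any distortion apply to the point x, -y, -z); pixel columns grow to the right and rows downward; lengths in m; the calibration is good to about 2 mm. A picture is of the moment at which its call begins: read the wrist's pose just before it. camera_model takes no time and is no camera call.
- sign_off(): hands the job in, once; it reports no verdict.
Trained networks look in the newest picture that a camera, given by its name, has taken for a name from the list of things; names that differ only in an ending like _2 or _b are one class to them, and where a whole thing is asked for, a point or a joint stands for the part that bears it (a point fixed in the world has none). Each returns a list of dicts, best first, with "conf" (0 to 1); they miss things now and then, are a little off and sometimes report something else, mostly with a low value. They report only what shows in the picture. A call takes as long as a camera call. They do not tell look-alikes from the thing itself.
- regions_of(query, camera): "region" (400x640 bool, what is visible of it) and "pixel" ([column, row] in pixels, amid what is visible of it).
The state is a dict: "time": time; "joint_pos": joint angles; "qd": joint speeds; "tau": joint torques, N m; "position": TCP position; "ee_rot": TCP orientation; "force": force on the tool from outside, world axes, zero at the start; "wrist_torque": the same for the moment, N m; "width": finger opening in m.
Only numpy, scipy, OpenCV 4.12 (cv2) and the standard library are available. Lean on these libraries where they do the work, as an engineer would, in place of code of your own. Each camera call takes 0.05 s, during which the arm holds its last target.

TASK

Hang all the sprocket carriers that stand on the bench on the drying rail, and pen them in. First lift the bolt's handle out of its notch, slide the bolt fully back from the rail and drop the handle into the other notch; then hook each carrier on to the open end of the rail and slide it past the bolt, under the strip; last shoot the bolt again and drop its handle home in its first notch. Leave the other things on the bench alone.

Things in the scene. Friction and masses are not known exactly. Their poses are not given: they have to be found in the camera images.
- rack: Fixed rack on the bench, aluminium and dark steel: a level 12 mm round steel rail, axis 250 mm above the bench, cantilevered from an end post that rises to 290 mm. Axes: x level, across the rail, away from the robot to the bolt side; y along the rail to the end post; z up. Origin on the bench below the rail. In front (-x) of the rail stand only the post and its foot; a beam lies behind it at x = 45 to 135 mm.
- gate_mark (a point): Point on the rail's axis beside the bolt (the gate line); axes as the rack. The rail runs from its free end at y = -90 mm to the post's face at y = +190 mm. From y = 12 to 190 mm (the bay) a flat strip 30 mm wide, 25 to 30 mm above the rail's axis, stops hooks from being put on or lifted off. The bay takes three carriers at y = 157, 99, 41 mm, entered by sliding along the rail.
- open_rail (a point): Point on the rail's axis in the middle of its open stretch, 50 mm in -y of gate_mark, where hooks can be put on from above; axes as the rack.
- rod_end (a point): Tip of the bolt: a round rod 12 mm thick, level, along the rack's x, its axis 8 mm below the rail's axis, behind the rail at the gate line. Shot, the tip stops 3 mm short of the rail's surface and bars the down-turned tips of the hooks. A 10 mm round handle arm stands out sideways from the rod to the rack's -y. This point's axes turn with the handle.
- knob (a point): Centre of the 24 mm black ball at the end of the handle, 60 mm from the rod's axis: from gate_mark it lies at x = 70 mm + bolt value, y = -60 mm x cos(handle value), z = -8 mm + 60 mm x sin(handle value). The arm lies in a notch of a strap 23 to 33 mm from the rod's axis. Pinched at its two sides along the rack's x, the ball turns in the grip as the handle swings.
- gate_bolt (a joint): Slide of the bolt, m: 0 = shot (gate barred), 0.040 = fully withdrawn; grows along the rack's +x, away from the rail. Friction about 1 N. It slides only while the handle is lifted above about 0.7 rad; the strap's two 18 mm wide notches are at 0 and at 0.040.
- gate_handle (a joint): Turn of the handle about the rod's axis, rad: 0 = level, down in a notch, grows as it is lifted (stop at 1.25). The teeth beside the notches rise 9.5 mm above the rod's axis. Let go, the handle falls by its own weight, into a notch or on to the tooth between.
- carrier_a_grip (a point): Carrier A (two or three of three alike are there; None if absent): point on its upright black grip bar, 12 x 12 mm, from 60 mm below this point to 20 mm above it; grip it above the arm that joins it 50 to 60 mm below. Axes: z up, x from grip to hook, y the carrier's width. Standing on the bench, this point is 110 mm up. 300 g, balanced to hang upright by its hook.
- carrier_a_hook (a point): Carrier A: seat of its hook, where the rail's axis lies when it hangs; 58 mm in +x of the grip point and 14.6 mm below it, same axes. Hook: 24 mm wide strap, an upturned V (top 14 mm over the seat); shank and tip 20 mm in -x and +x of the seat; the tip ends 24 mm below it; the sprocket's top is 67 mm below it. The hook goes on from the front with the rail between these two (seat 35 to 55 mm above the rail's axis), then down.
- carrier_a_foot (a point): Carrier A: centre of the underside of its steel foot, 76 mm in x, 56 mm in y, 12 mm high, with a small dark sprocket fixed on it; 95.4 mm below and 10 mm in +x of the hook's seat, same axes. It stands upright on the bench on this foot at the start.
- carrier_b_grip (a point): Carrier B (two or three of three alike are there; None if absent): point on its upright black grip bar, 12 x 12 mm, from 60 mm below this point to 20 mm above it; grip it above the arm that joins it 50 to 60 mm below. Axes: z up, x from grip to hook, y the carrier's width. Standing on the bench, this point is 110 mm up. 300 g, balanced to hang upright by its hook.
- carrier_b_hook (a point): Carrier B: seat of its hook, where the rail's axis lies when it hangs; 58 mm in +x of the grip point and 14.6 mm below it, same axes. Hook: 24 mm wide strap, an upturned V (top 14 mm over the seat); shank and tip 20 mm in -x and +x of the seat; the tip ends 24 mm below it; the sprocket's top is 67 mm below it. The hook goes on from the front with the rail between these two (seat 35 to 55 mm above the rail's axis), then down.
- carrier_b_foot (a point): Carrier B: centre of the underside of its steel foot, 76 mm in x, 56 mm in y, 12 mm high, with a small dark sprocket fixed on it; 95.4 mm below and 10 mm in +x of the hook's seat, same axes. It stands upright on the bench on this foot at the start.
- carrier_c_grip (a point): Carrier C (two or three of three alike are there; None if absent): point on its upright black grip bar, 12 x 12 mm, from 60 mm below this point to 20 mm above it; grip it above the arm that joins it 50 to 60 mm below. Axes: z up, x from grip to hook, y the carrier's width. Standing on the bench, this point is 110 mm up. 300 g, balanced to hang upright by its hook.
- carrier_c_hook (a point): Carrier C: seat of its hook, where the rail's axis lies when it hangs; 58 mm in +x of the grip point and 14.6 mm below it, same axes. Hook: 24 mm wide strap, an upturned V (top 14 mm over the seat); shank and tip 20 mm in -x and +x of the seat; the tip ends 24 mm below it; the sprocket's top is 67 mm below it. The hook goes on from the front with the rail between these two (seat 35 to 55 mm above the rail's axis), then down.
- carrier_c_foot (a point): Carrier C: centre of the underside of its steel foot, 76 mm in x, 56 mm in y, 12 mm high, with a small dark sprocket fixed on it; 95.4 mm below and 10 mm in +x of the hook's seat, same axes. It stands upright on the bench on this foot at the start.
- pliers_red: Bystander, to be left alone: pliers with red handles, 170 x 50 x 12 mm, lying near the rack; origin under its middle.
- side_cutters: Bystander, to be left alone: side cutters with yellow handles, 141 x 50 x 12 mm, lying under the rack; origin under its middle.
- oil_bottle: Bystander, to be left alone: white bottle with a red cap, 60 x 60 x 160 mm, standing behind the rack; origin under its middle.
Not all that is in view belongs to the job. Leave any orange look-alike of the part that bears carrier_b_grip alone.

How it is judged:
On the way, in this order (a step that is already met when the one before it is completed fails the run):
1. the bolt is fully withdrawn and its handle dropped into the rear notch (value of joint gate_bolt above 0.034 m and value of joint gate_handle below 0.15 rad), for 0.2 s.
2. all carriers hang on the rail past the gate (y of carrier_a_hook in the frame of gate_mark between 0.016 and 0.19 m and x of carrier_a_hook in the frame of gate_mark between -0.012 and 0.012 m and z of carrier_a_hook in the frame of gate_mark between -0.012 and 0.012 m and angle between each of carrier_a_hook, carrier_b_hook, carrier_c_hook's own z axis and vertical below 0.25 rad and y of carrier_b_hook in the frame of gate_mark between 0.016 and 0.19 m and x of carrier_b_hook in the frame of gate_mark between -0.012 and 0.012 m and z of carrier_b_hook in the frame of gate_mark between -0.012 and 0.012 m and y of carrier_c_hook in the frame of gate_mark between 0.016 and 0.19 m and x of carrier_c_hook in the frame of gate_mark between -0.012 and 0.012 m and z of carrier_c_hook in the frame of gate_mark between -0.012 and 0.012 m), for 0.2 s.
At the end, for the whole second after the job is handed in: Every carrier that is there hangs upright by its hook on the rail (seat within 12 mm of the rail's axis, tilt under 0.25 rad), its hook wholly past the gate (seat 16 to 190 mm from gate_mark in +y), the bolt is shot (under 6 mm from fully home) and its handle lies in its notch (under 0.15 rad) (all of step 2 and value of joint gate_bolt below 0.006 m and value of joint gate_handle below 0.15 rad); the robot touches nothing.
It fails at once if the pliers red is shifted by more than 3 cm (distance of pliers_red from where it was at the start of the episode above 0.03 m).
It fails at once if the side cutters is shifted by more than 3 cm (distance of side_cutters from where it was at the start of the episode above 0.03 m).
It fails at once if the oil bottle is shifted by more than 3 cm (distance of oil_bottle from where it was at the start of the episode above 0.03 m).
Of carrier_a, carrier_b, carrier_c only 2 to 3 are there at a start; the rules pass over those that are not, and their reading is None.
At some moment in a run one of carrier_a, carrier_b, carrier_c may be knocked a few centimetres aside while the robot is not near it.
It also fails if it takes over 210 s, if anything falls off the work surface, if the arm or the gripper's body presses on something with over 40 N, if the wrist force passes 120 N, or if a joint passes its speed limit or range.

## Working session

There is one attempt and no reset: what is moved stays moved. The work goes in short steps, Python scripts to look and compute and a shell command to move; the robot and the scene stay as the last step left them, time stands still between calls to the robot, and variables do not carry over. Pictures are saved under pics/ and viewed, and the job is handed in when it is done.

```bash
ls; mkdir -p pics; python3 - <<'E'
from rig import *
import cv2
s=read_state();print(s)
for n in("scene","top","wrist"):
    im=camera(n);cv2.imwrite(f"pics/{n}0.png",im);print(n,camera_model(n))
E
```

```text
pics
{'time': 0.0, 'joint_pos': array([-1.49429823e+00,  1.81541511e-01,  1.60802844e+00,  3.28926857e-06,
        1.35378742e+00, -2.06276928e-01]), 'qd': array([ 0.00025842, -0.00026238, -0.0004371 ,  0.00121298, -0.00022791,
        0.00097899]), 'tau': array([ 1.11530717e-03, -4.44869971e+01, -3.51333153e+01, -1.82551657e-04,
        9.06448171e-03, -7.70507796e-06]), 'position': array([ 0.16042431, -0.55158569,  0.23037401]), 'ee_rot': array([ 9.90021090e-01,  1.40916510e-01,  5.88178665e-05, -8.80396508e-04]), 'force': array([-0.39010043, -0.41806964, -0.87945212]), 'wrist_torque': array([0.00497539, 0.04584876, 0.01220032]), 'width': 0.08535767168050938}
scene {'camera_matrix': array([[439.60271566,   0.        , 318.25274352],
       [  0.        , 439.60271566, 196.79644403],
       [  0.        ,   0.        ,   1.        ]]), 'distortion': array([-0.05724616,  0.        ,  0.        ,  0.        ,  0.        ]), 'cam_to_world': array([[-0.51597232,  0.51551397, -0.68411834, -0.37777486],
       [-0.856573  , -0.3035751 ,  0.4172827 ,  0.38132644],
       [ 0.00743377,  0.8
[... 637 characters left out ...]
     [ 0.00000000e+00,  0.00000000e+00,  0.00000000e+00,
         1.00000000e+00]])}
wrist {'camera_matrix': array([[285.19335277,   0.        , 321.73464767],
       [  0.        , 285.19335277, 200.51678858],
       [  0.        ,   0.        ,   1.        ]]), 'distortion': array([-0.0499398,  0.       ,  0.       ,  0.       ,  0.       ]), 'hand_eye': array([[-1.44006620e-05,  9.49343770e-01,  3.14239410e-01,
         8.04602608e-02],
       [ 9.99999218e-01, -3.79319185e-04,  1.19178227e-03,
         6.97961776e-04],
       [ 1.25060811e-03,  3.14239181e-01, -9.49343022e-01,
        -1.42837178e-01],
       [ 0.00000000e+00,  0.00000000e+00,  0.00000000e+00,
         1.00000000e+00]])}
```

View pics/scene0.png

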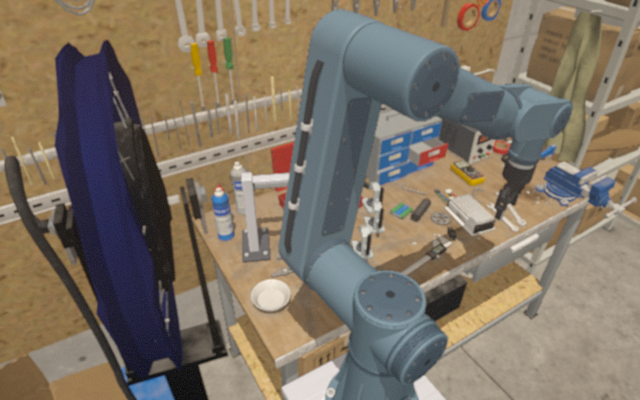

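View pics/top0.png

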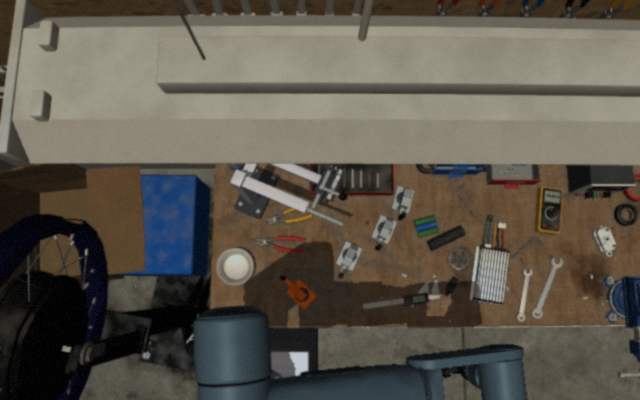

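View pics/wrist0.png

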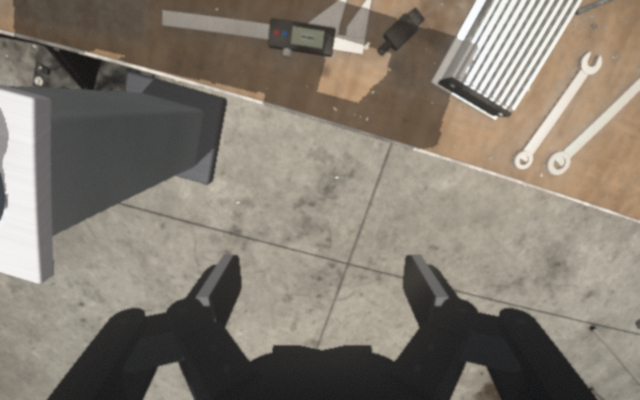

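The top view shows the rack at about (290,195), three grey carriers near (403,200), (384,230) and (347,257), and an orange look-alike at (298,292), which I'll leave alone. I'll enlarge it next.

```bash
cat > h.py <<'E'
import numpy as np, cv2
from rig import *
from scipy.spatial.transform import Rotation as R
def pose(name,s=None):
    m=camera_model(name)
    if name=='wrist':
        s=s or read_state(); T=np.eye(4);T[:3,:3]=R.from_quat(s['ee_rot']).as_matrix();T[:3,3]=s['position']
        return m,T@m['hand_eye']
    return m,m['cam_to_world']
def ray(name,px,s=None):
    m,T=pose(name,s)
    u=cv2.undistortPoints(np.array(px,float).reshape(-1,1,2),m['camera_matrix'],m['distortion']).reshape(-1,2)
    d=np.c_[u[:,0],-u[:,1],-np.ones(len(u))]@T[:3,:3].T
    return T[:3,3],d
def at_z(name,px,z,s=None):
    o,d=ray(name,px,s); z=np.broadcast_to(z,(len(d),))
    return o+d*((z-o[2])/d[:,2])[:,None]
def proj(name,P,s=None):
    m,T=pose(name,s); P=np.atleast_2d(P)
    c=(P-T[:3,3])@T[:3,:3]
    c=c*[1,-1,-1]
    return cv2.projectPoints(c.reshape(-1,1,3),np.zeros(3),np.zeros(3),m['camera_matrix'],m['distortion'])[0].reshape(-1,2)
def crop(im,x0,y0,x1,y1,f,out):
    cv2.imwrite(out,cv2.resize(im[y0:y1,x0:x1],None,fx=f,fy=f,interpolation=cv2.INTER_CUBIC))
E
python3 - <<'E'
from h import *
im=cv2.imread('pics/top0.png')
crop(im,215,155,425,315,3.8,'pics/topc.png')
print(at_z('top',[[402,200],[383,232],[347,257],[298,292],[250,200]],0))
E
```

```text
[[ 0.61279518 -0.45122017  0.        ]
 [ 0.51186328 -0.39013202  0.        ]
 [ 0.4342213  -0.27837138  0.        ]
 [ 0.32740176 -0.12922913  0.        ]
 [ 0.61041128  0.02460289  0.        ]]
```

View pics/topc.png

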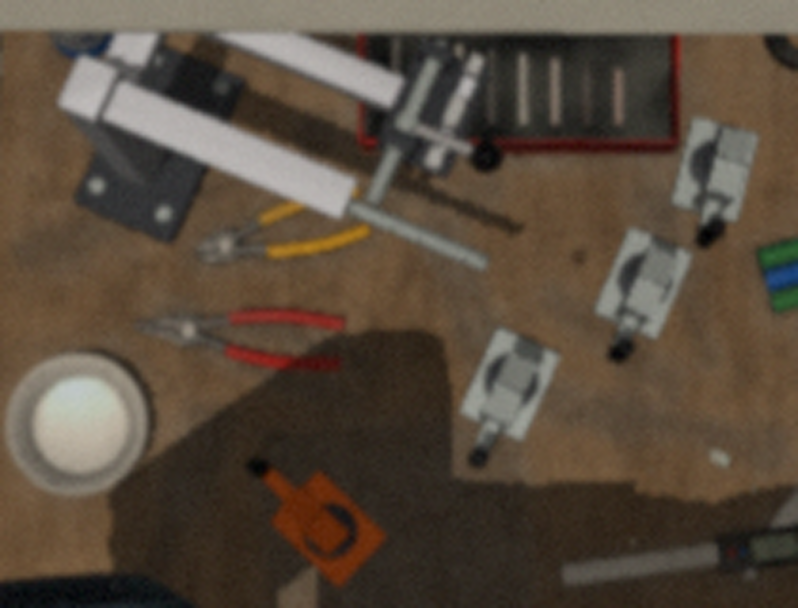

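```bash
cat > fit.py <<'E'
from h import *
from scipy.optimize import least_squares
def full(c): return np.array(c,float)/3.8+[215,155]
Lr=np.array([[0,-.09,.25],[-.015,.012,.28],[.015,.012,.28],[.07,-.06,.242]])
Pr=full([[485,263],[330,215],[357,182],[487,155]])
def tf(p,L):
    c,s=np.cos(p[2]),np.sin(p[2]); return np.c_[p[0]+c*L[:,0]-s*L[:,1],p[1]+s*L[:,0]+c*L[:,1],L[:,2]]
def fit(L,P,p0,cam='top',s=None):
    r=least_squares(lambda p:(proj(cam,tf(p,L),s)-P).ravel(),p0,loss='soft_l1'); return r.x,r.fun.reshape(-1,2)
# carrier local: grip origin frame at foot level: x from grip to hook
Lc=np.array([[0,0,.130],[.106,.028,.012],[.106,-.028,.012],[.03,.028,.012],[.03,-.028,.012]])
if __name__=='__main__':
    p,e=fit(Lr,Pr,[.5,-.1,-.4]);print('rack',p,e.round(1).tolist())
    C={'1':[[712,232],[695,118],[758,132],[672,195],[740,222]],
       '2':[[622,348],[632,228],[692,258],[597,305],[655,338]],
       '3':[[480,456],[502,328],[560,356],[462,408],[522,438]]}
    for k,v in C.items():
        p,e=fit(Lc,full(v),[.5,-.3,0]);print(k,p,e.round(1).tolist())
E
python3 fit.py
```

```text
rack [ 0.53970106 -0.17228993 -0.41210012] [[-0.2, 0.1], [2.2, 0.5], [-0.1, -1.4], [-0.7, 0.3]]
1 [ 0.54737234 -0.43451116 -0.27880672] [[1.2, -1.4], [-0.2, -0.7], [0.5, 0.6], [-0.4, 2.1], [-0.9, 0.0]]
2 [ 0.45737389 -0.36276162 -0.45839685] [[0.3, -0.6], [0.1, -0.5], [0.7, -0.4], [-1.3, 1.2], [-0.1, 0.6]]
3 [ 0.3763597  -0.25616347 -0.45236261] [[0.0, -0.3], [-0.3, -0.8], [0.9, -0.1], [-0.6, 0.5], [0.2, 0.8]]
```

```bash
cat > go.py <<'E'
import sys
from h import *
# rack frame
RK=np.array([0.5397,-0.1723,-0.4121])
def rk(x,y,z):
    c,s=np.cos(RK[2]),np.sin(RK[2]); return np.array([RK[0]+c*x-s*y,RK[1]+s*x+c*y,.25+z])
def need(P,yaw=None,s=None):
    s=s or read_state(); M=R.from_quat(s['ee_rot']).as_matrix()
    t=M.T@(np.array(P)-s['position'])/.15
    out=[t.round(3).tolist()]
    if yaw is not None:
        T=np.array([[np.cos(yaw),np.sin(yaw),0],[np.sin(yaw),-np.cos(yaw),0],[0,0,-1]])
        out.append((R.from_matrix(M.T@T).as_rotvec()/np.radians(60)).round(3).tolist())
    return out
def inrack(P):
    c,s=np.cos(RK[2]),np.sin(RK[2]); d=np.array(P)-[RK[0],RK[1],.25]
    return np.array([c*d[0]+s*d[1],-s*d[0]+c*d[1],d[2]])
E
python3 - <<'E'
from go import *
print(rk(.07,-.06,-.008)); print(need(rk(.07,-.09,.14),RK[2]+np.pi/2))
E
```

```text
[ 0.57980766 -0.25531431  0.242     ]
[[3.108, -0.965, -1.06], [-0.001, -0.001, -0.836]]
```

```bash
python3 -m creep '{"gripper":[0,0,0,0,0,0,0,0,0,0],"travel":[[0,0,-0.1],[0.1,0,-0.2],[0.2,-0.1,-0.35],[0.3,-0.15,-0.5],[0.4,-0.2,-0.65],[0.5,-0.25,-0.8],[0.6,-0.28,-0.95],[0.7,-0.3,-1],[0.85,-0.3,-1],[1,-0.3,-1]],"rotation":[[0,0,0],[0,0,0],[0,0,0],[0,0,0],[0,0,0],[0,0,0],[0,0,0],[0,0,0],[0,0,0],[0,0,0]]}'
python3 -m creep '{"gripper":[0,0,0,0,0,0,0,0,0,0],"travel":[[0.15,0,0],[0.3,-0.1,0],[0.45,-0.15,0],[0.6,-0.2,0],[0.75,-0.25,0],[0.85,-0.3,0],[0.95,-0.3,0],[1,-0.33,-0.06],[1,-0.33,-0.06],[1,-0.33,-0.06]],"rotation":[[0,0,0],[0,0,0],[0,0,0],[0,0,0],[0,0,0],[0,0,0],[0,0,0],[0,0,0],[0,0,0],[0,0,0]]}'
python3 -m creep '{"gripper":[0,0,0,0,0,0,0,0,0,0],"travel":[[0.15,0,0],[0.3,-0.1,0],[0.45,-0.15,0],[0.6,-0.2,0],[0.75,-0.25,0],[0.85,-0.3,0],[0.95,-0.3,0],[1,-0.33,0],[1,-0.33,0],[1,-0.33,0]],"rotation":[[0,0,-0.08],[0,0,-0.17],[0,0,-0.25],[0,0,-0.34],[0,0,-0.42],[0,0,-0.5],[0,0,-0.6],[0,0,-0.7],[0,0,-0.78],[0,0,-0.836]]}'
python3 - <<'E'
from go import *
s=read_state();print(s['position'],need(rk(.07,-.09,.14),RK[2]+np.pi/2))
im=camera('wrist');cv2.imwrite('pics/w1.png',im)
E
```

```text
time: 0.98
position: [0.2926, -0.467, 0.3823]
ee_rot: [0.99, 0.141, 0.0, 0.001]
force: [-0.4, -0.7, -0.5]
width: 0.0854
time: 1.82
position: [0.4222, -0.3779, 0.3911]
ee_rot: [0.99, 0.141, 0.0, 0.001]
force: [-0.2, -0.5, -0.2]
width: 0.0855
time: 2.65
position: [0.552, -0.2888, 0.39]
ee_rot: [0.836, 0.549, -0.0, -0.0]
force: [-0.9, 0.1, -0.1]
width: 0.0855
[ 0.5520261  -0.28883097  0.3900125 ] [[0.079, 0.08, 0.0], [-0.001, 0.0, 0.003]]
```

View pics/w1.png

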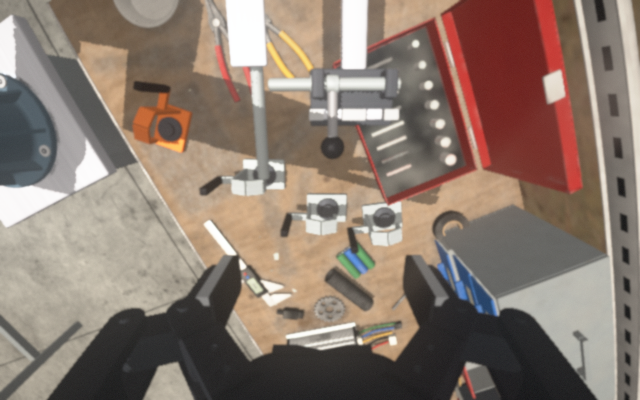

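```bash
python3 - <<'E'
from h import *
im=cv2.imread('pics/w1.png')
crop(im,190,0,430,200,3.3,'pics/w1c.png')
E
```

```text
(no output)
```

View pics/w1c.png

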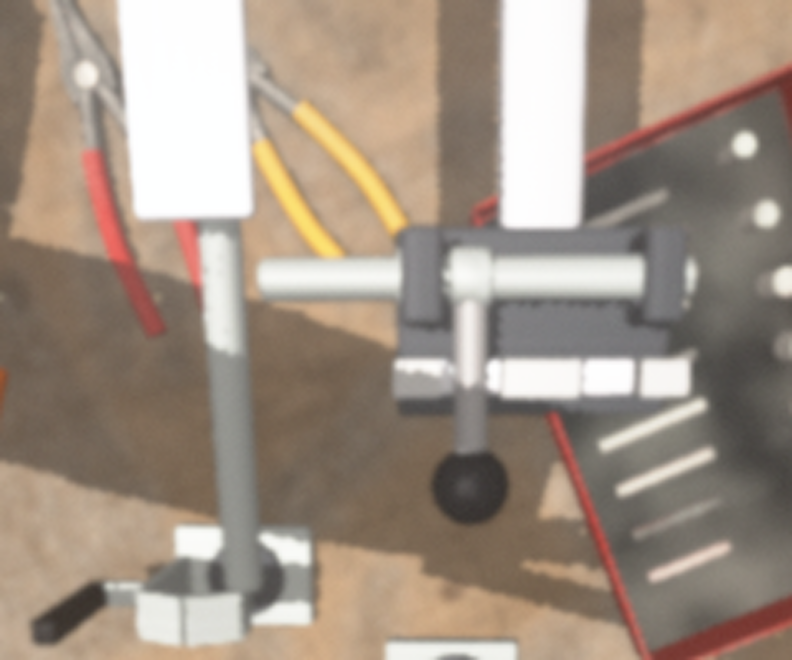

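```bash
python3 - <<'E'
from go import *; from fit import fit,tf
L=np.array([[0,-.09,.25],[-.015,.012,.28],[.015,.012,.28],[.07,-.06,.242],[.009,0,.242]])
P=np.array([[243,590],[135,218],[252,215],[470,486],[260,277]])/3.3+[190,0]
p,e=fit(L,P,RK,'wrist');print(p,e.round(1).tolist())
p2=p
Lp=tf(p,np.array([[0,-.09,.25],[0,0,.25],[.07,-.06,.242]]))
print(Lp, proj('top',Lp))
E
```

```text
[ 0.53682858 -0.17294028 -0.40173367] [[0.1, -0.7], [-0.3, -0.0], [0.6, 0.2], [-0.2, -0.3], [-0.1, 0.5]]
[[ 0.50163727 -0.25577488  0.25      ]
 [ 0.53682858 -0.17294028  0.25      ]
 [ 0.57779462 -0.25553436  0.242     ]] [[342.80309677 225.0337385 ]
 [311.17682515 211.54597044]
 [342.54719162 196.86691116]]
```

```bash
sed -i 's/^RK=.*/RK=np.array([.5371,-.1729,-.4025])/' go.py; python3 - <<'E'
from go import *
print(need(rk(.07,-.06,-.027),RK[2]+np.pi/2))
E
```

```text
[[0.275, 0.072, 1.114], [-0.001, 0.0, -0.004]]
```

```bash
python3 -m creep '{"gripper":[0.4,0.4,0.4,0.4,0.4,0.4,0.4,0.4,0.4,0.4],"travel":[[0.09,0.02,0],[0.18,0.05,0],[0.275,0.072,0],[0.275,0.072,0.1],[0.275,0.072,0.2],[0.275,0.072,0.3],[0.275,0.072,0.4],[0.275,0.072,0.5],[0.275,0.072,0.55],[0.275,0.072,0.6]],"rotation":[[0,0,0],[0,0,0],[0,0,0],[0,0,0],[0,0,0],[0,0,0],[0,0,0],[0,0,0],[0,0,0],[0,0,0]]}' 30
python3 - <<'E'
from go import *
s=read_state();print(s['position'],need(rk(.07,-.06,-.027),RK[2]+np.pi/2),inrack(s['position']))
im=camera('wrist');cv2.imwrite('pics/w2.png',im)
print(proj('wrist',[rk(.07,-.06,-.008)],s))
E
```

```text
time: 3.53
position: [0.5792, -0.2539, 0.2995]
ee_rot: [0.837, 0.547, -0.0, -0.0]
force: [-0.8, -0.0, -0.0]
width: 0.0513
[ 0.57922008 -0.25386404  0.29948554] [[-0.014, -0.003, 0.51], [-0.001, -0.0, -0.009]] [ 0.07046925 -0.05799449  0.04948554]
[[321.16851333 220.53824548]]
```

View pics/w2.png

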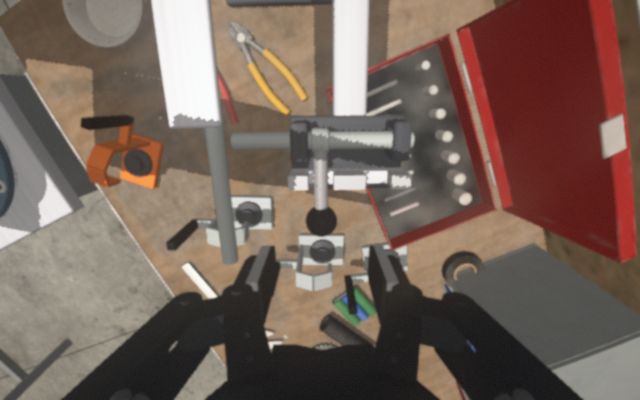

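Knob shows at (321,220), exactly where predicted. I'll descend and pinch.

```bash
python3 -m creep '{"gripper":[0.4,0.4,0.4,0.4,0.4,0.4,0.8,0.8,0.8,0.8],"travel":[[-0.014,0,0.1],[-0.014,0,0.2],[-0.014,0,0.3],[-0.014,0,0.4],[-0.014,0,0.51],[-0.014,0,0.51],[-0.014,0,0.51],[-0.014,0,0.51],[-0.014,0,0.51],[-0.014,0,0.51]],"rotation":[[0,0,0],[0,0,0],[0,0,0],[0,0,0],[0,0,0],[0,0,0],[0,0,0],[0,0,0],[0,0,0],[0,0,0]]}' 30
python3 - <<'E'
from go import *
s=read_state();print(inrack(s['position']),s['width'])
im=camera('wrist');cv2.imwrite('pics/w3.png',im)
E
```

```text
time: 4.42
position: [0.5788, -0.2572, 0.2256]
ee_rot: [0.837, 0.547, 0.001, 0.001]
force: [1.0, -0.0, 2.0]
width: 0.0223
[ 0.07141514 -0.06118014 -0.02440376] 0.02230507596043354
```

View pics/w3.png

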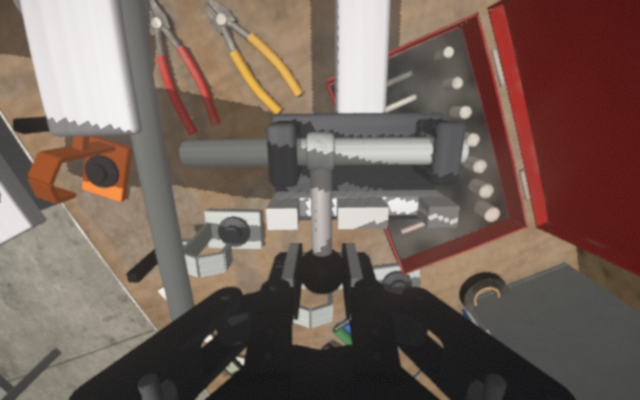

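```bash
python3 -m creep '{"gripper":[0.8,0.8,0.8,0.8,0.8,0.8,0.8,0.8,0.8,0.8],"travel":[[0.002,0,-0.04],[0.008,0,-0.079],[0.018,0,-0.118],[0.032,0,-0.156],[0.049,0,-0.192],[0.07,0,-0.226],[0.094,0,-0.258],[0.121,0,-0.287],[0.151,0,-0.313],[0.184,0,-0.337]],"rotation":[[0,0,0],[0,0,0],[0,0,0],[0,0,0],[0,0,0],[0,0,0],[0,0,0],[0,0,0],[0,0,0],[0,0,0]]}' 45
python3 - <<'E'
from go import *
s=read_state();print(inrack(s['position']),s['width'],s['force'])
im=camera('wrist');cv2.imwrite('pics/w4.png',im)
E
```

```text
time: 5.3
position: [0.5892, -0.2315, 0.2751]
ee_rot: [0.837, 0.547, -0.0, 0.0]
force: [-1.4, -1.7, -2.5]
width: 0.0209
[ 0.07090485 -0.0335254   0.02507655] 0.020911429669646462 [-1.40304486 -1.6989079  -2.53745605]
```

View pics/w4.png

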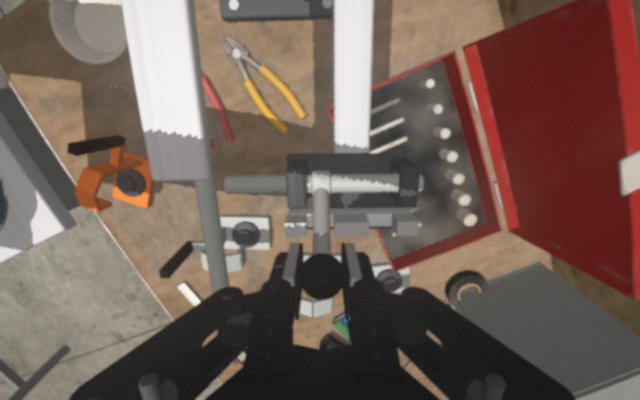

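```bash
python3 -m creep '{"gripper":[0.8,0.8,0.8,0.8,0.8,0.8,0.8,0.8,0.8,0.8],"travel":[[0,0.03,0],[0,0.06,0],[0,0.09,0],[0,0.12,0],[0,0.15,0],[0,0.18,0],[0,0.21,0],[0,0.24,0],[0,0.27,0],[0,0.27,0]],"rotation":[[0,0,0],[0,0,0],[0,0,0],[0,0,0],[0,0,0],[0,0,0],[0,0,0],[0,0,0],[0,0,0],[0,0,0]]}' 45
python3 - <<'E'
from go import *
s=read_state();print(inrack(s['position']),s['width'],s['force'])
im=camera('wrist');cv2.imwrite('pics/w5.png',im)
E
```

```text
time: 6.18
position: [0.6251, -0.2477, 0.2736]
ee_rot: [0.837, 0.547, -0.002, -0.002]
force: [-6.9, -0.4, 1.5]
width: 0.0211
[ 0.11031472 -0.03434685  0.02360035] 0.021099806885832604 [-6.94081325 -0.38845895  1.45292561]
```

View pics/w5.png

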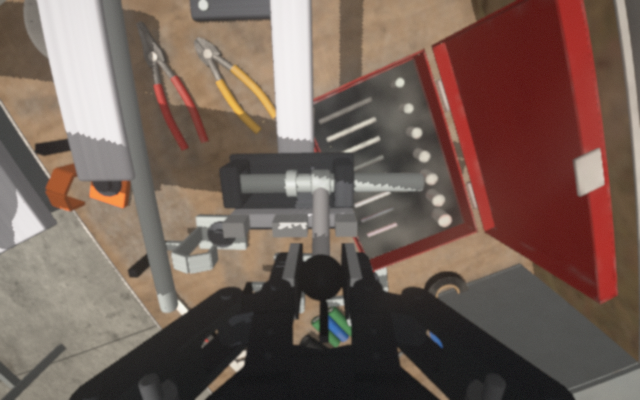

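```bash
python3 -m creep '{"gripper":[0.8,0.8,0.8,0.8,0.8,0.8,0.8,0.8,0.8,0.8],"travel":[[-0.033,-0.002,0.023],[-0.063,-0.005,0.05],[-0.09,-0.005,0.079],[-0.114,-0.005,0.111],[-0.135,-0.005,0.145],[-0.152,-0.005,0.181],[-0.166,-0.005,0.219],[-0.176,-0.005,0.258],[-0.182,-0.005,0.297],[-0.184,-0.005,0.33]],"rotation":[[0,0,0],[0,0,0],[0,0,0],[0,0,0],[0,0,0],[0,0,0],[0,0,0],[0,0,0],[0,0,0],[0,0,0]]}' 45
python3 -m creep '{"gripper":[0.4,0.4,0.4,0.4,0.4,0.4,0.4,0.4,0.4,0.4],"travel":[[0,0,0],[0,0,0],[0,0,0],[0,0,0],[0,0,-0.1],[0,0,-0.2],[0,0,-0.3],[0,0,-0.4],[0,0,-0.5],[0,0,-0.5]],"rotation":[[0,0,0],[0,0,0],[0,0,0],[0,0,0],[0,0,0],[0,0,0],[0,0,0],[0,0,0],[0,0,0],[0,0,0]]}' 45
python3 - <<'E'
from go import *
s=read_state();print(inrack(s['position']),s['width'],s['force'])
im=camera('wrist');cv2.imwrite('pics/w6.png',im)
print(proj('wrist',[rk(.11,-.06,-.008),rk(.049,0,-.008)],s))
E
```

```text
time: 7.07
position: [0.6142, -0.2735, 0.2252]
ee_rot: [0.837, 0.547, -0.0, 0.0]
force: [-8.1, 4.6, 20.6]
width: 0.0209
time: 7.9
position: [0.616, -0.2736, 0.3039]
ee_rot: [0.837, 0.547, 0.001, 0.003]
force: [0.3, -0.7, 1.0]
width: 0.0513
[ 0.11201536 -0.06177438  0.05390323] 0.05128775589343667 [ 0.30237717 -0.67646091  1.01339621]
[[318.51515504 213.7026414 ]
 [231.03819328 135.21218651]]
```

View pics/w6.png

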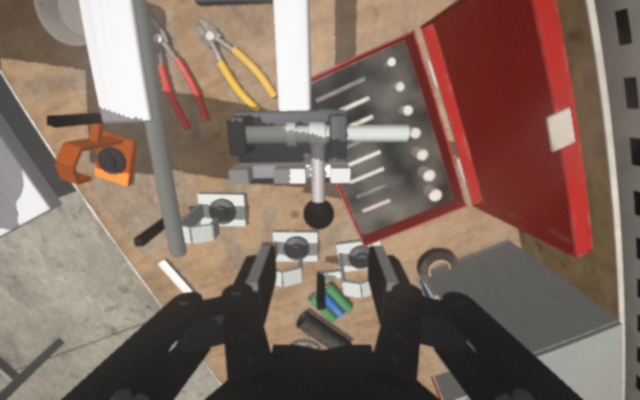

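```bash
python3 - <<'E'
from go import *
print(need([.44,-.34,.38],RK[2]))
E
```

```text
[[-0.877, -0.891, -0.524], [0.004, -0.003, 1.491]]
```

```bash
python3 -m creep '{"gripper":[0.4,0.4,0.4,0.4,0.4,0.4,0.4,0.4,0.4,0.4],"travel":[[0,0,-0.1],[-0.05,0,-0.2],[-0.15,-0.1,-0.35],[-0.25,-0.2,-0.5],[-0.35,-0.3,-0.52],[-0.45,-0.4,-0.52],[-0.55,-0.55,-0.52],[-0.65,-0.65,-0.52],[-0.77,-0.77,-0.52],[-0.877,-0.891,-0.52]],"rotation":[[0,0,0],[0,0,0.05],[0,0,0.12],[0,0,0.2],[0,0,0.3],[0,0,0.4],[0,0,0.5],[0,0,0.6],[0,0,0.7],[0,0,0.8]]}'
python3 -m creep '{"gripper":[0.4,0.4,0.4,0.4,0.4,0.4,0.4,0.4,0.4,0.4],"travel":[[0,0,0],[0,0,0],[0,0,0],[0,0,0],[0,0,0],[0,0,0],[0,0,0],[0,0,0],[0,0,0],[0,0,0]],"rotation":[[0,0,0.08],[0,0,0.16],[0,0,0.24],[0,0,0.32],[0,0,0.4],[0,0,0.48],[0,0,0.56],[0,0,0.64],[0,0,0.69],[0,0,0.69]]}'
python3 - <<'E'
from go import *
s=read_state();print(s['position'],need([.44,-.34,.38],RK[2]),s['joint_pos'])
im=camera('wrist');cv2.imwrite('pics/w7.png',im)
E
```

```text
time: 8.78
position: [0.438, -0.3398, 0.3762]
ee_rot: [0.988, 0.157, -0.0, -0.001]
force: [0.4, 0.2, -0.8]
width: 0.0512
time: 9.62
position: [0.4391, -0.3395, 0.3763]
ee_rot: [0.98, -0.201, -0.001, -0.001]
force: [0.4, 0.3, -0.5]
width: 0.0514
[ 0.43906508 -0.33945131  0.37629317] [[0.007, 0.001, -0.025], [-0.001, 0.002, -0.001]] [-8.72018642e-01  5.55779380e-02  1.45760172e+00 -6.44531290e-06
  1.63021566e+00  1.10269486e+00]
```

View pics/w7.png

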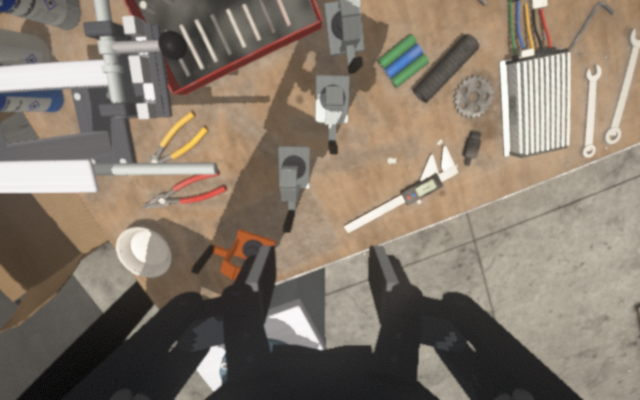

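```bash
python3 - <<'E'
from h import *
im=cv2.imread('pics/w7.png')
crop(im,260,0,400,250,2.4*1,'pics/w7c.png')
a=cv2.resize(im[130:240,260:340],None,fx=5,fy=5,interpolation=cv2.INTER_CUBIC)
cv2.imwrite('pics/w7d.png',a)
b=cv2.resize(im[0:160,290:400],None,fx=5,fy=5,interpolation=cv2.INTER_CUBIC)
cv2.imwrite('pics/w7e.png',b[:600*1+200][:, :550][:600] if False else cv2.resize(im[0:160,290:400],None,fx=3.7,fy=3.7,interpolation=cv2.INTER_CUBIC))
E
```

```text
(no output)
```

View pics/w7d.png

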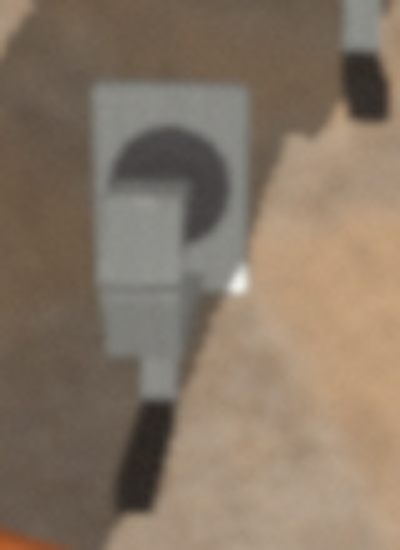

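View pics/w7e.png

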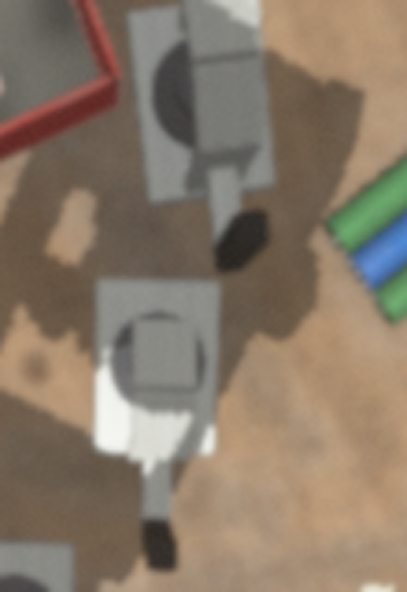

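```bash
python3 - <<'E'
from go import *; from fit import fit,tf
FL,FR,NL,NR=[.106,.028,.012],[.106,-.028,.012],[.03,.028,.012],[.03,-.028,.012]
B=[-.006,0,.130]; C=[0,0,.13]
s=read_state()
D={'3':([FL,FR,NR,B],np.array([[92,83],[250,88],[247,290],[136,511]])/5+[260,130]),
'2':([FL,FR,NR,NL,B],np.array([[97,280],[220,280],[215,452],[95,450],[163,571]])/3.7+[290,0]),
'1':([FL,NL,NR,C],np.array([[130,12],[150,200],[272,187],[251,227]])/3.7+[290,0])}
for k,(L,P) in D.items():
    p,e=fit(np.array(L),P,[.5,-.3,-.4],'wrist',s);print(k,p.round(4),e.round(1).tolist(), inrack([p[0],p[1],.25]).round(3))
E
```

```text
3 [ 0.373  -0.2554 -0.4258] [[-0.0, -0.3], [0.0, -0.6], [0.1, 0.3], [-0.0, 0.6]] [-0.119 -0.14   0.   ]
2 [ 0.4545 -0.3644 -0.4109] [[-0.4, -0.7], [0.3, -0.3], [0.0, 0.4], [-0.0, 0.6], [0.0, -0.0]] [-0.001 -0.209  0.   ]
1 [ 0.5455 -0.4334 -0.2827] [[-0.3, -0.8], [-0.3, 0.6], [1.2, -0.1], [-0.2, 0.3]] [ 0.11  -0.236  0.   ]
```

```bash
python3 - <<'E'
from go import *
print(need([.373,-.2554,.23],-.426))
E
```

```text
[[-0.623, -0.343, 0.978], [-0.001, 0.001, 0.024]]
```

```bash
python3 -m creep '{"gripper":[0.4,0.4,0.4,0.4,0.4,0.4,0.4,0.4,0.4,0.4],"travel":[[-0.1,-0.05,0.05],[-0.2,-0.1,0.1],[-0.3,-0.15,0.2],[-0.4,-0.2,0.3],[-0.5,-0.3,0.4],[-0.6,-0.34,0.55],[-0.623,-0.343,0.7],[-0.623,-0.343,0.85],[-0.623,-0.343,0.97],[-0.623,-0.343,0.978]],"rotation":[[0,0,0],[0,0,0],[0,0,0],[0,0,0.01],[0,0,0.02],[0,0,0.024],[0,0,0.024],[0,0,0.024],[0,0,0.024],[0,0,0.024]]}'
python3 - <<'E'
from go import *; from fit import tf
s=read_state();print(s['position'],need([.373,-.2554,.086],-.426))
im=camera('wrist');cv2.imwrite('pics/w8.png',im)
print(proj('wrist',tf([.373,-.2554,-.426],np.array([[0,0,.13],[.106,.028,.012],[.106,-.028,.012]])),s))
E
```

```text
time: 10.5
position: [0.3716, -0.2537, 0.2271]
ee_rot: [0.977, -0.211, -0.003, -0.002]
force: [0.9, 0.5, 0.6]
width: 0.0514
[ 0.37161234 -0.25367144  0.22705888] [[0.019, 0.009, 0.94], [-0.003, 0.006, 0.001]]
[[322.62011214 199.21656204]
 [298.94918038  81.1664475 ]
 [346.88234805  81.18966804]]
```

View pics/w8.png

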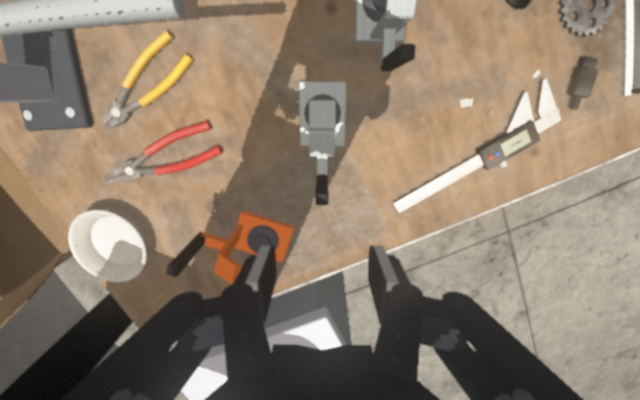

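```bash
python3 -m creep '{"gripper":[0.4,0.4,0.4,0.4,0.4,0.4,0.4,0.4,0.4,0.4],"travel":[[0.019,0.009,0.1],[0.019,0.009,0.2],[0.019,0.009,0.3],[0.019,0.009,0.4],[0.019,0.009,0.5],[0.019,0.009,0.6],[0.019,0.009,0.7],[0.019,0.009,0.8],[0.019,0.009,0.88],[0.019,0.009,0.94]],"rotation":[[0,0,0],[0,0,0],[0,0,0],[0,0,0],[0,0,0],[0,0,0],[0,0,0],[0,0,0],[0,0,0],[0,0,0]]}'
python3 - <<'E'
from go import *
s=read_state();print(s['position'],need([.373,-.2554,.086],-.426))
E
python3 -m creep '{"gripper":[0.6,0.8,0.95,0.95,0.95,0.95,0.95,0.95,0.95,0.95],"travel":[[0,0,0],[0,0,0],[0,0,0],[0,0,0],[0,0,0],[0,0,0],[0,0,0],[0,0,0],[0,0,0],[0,0,0]],"rotation":[[0,0,0],[0,0,0],[0,0,0],[0,0,0],[0,0,0],[0,0,0],[0,0,0],[0,0,0],[0,0,0],[0,0,0]]}' 70
python3 - <<'E'
from go import *
s=read_state();print(s['position'],s['width'],need([.373,-.2554,.086],-.426),inrack(s['position']))
im=camera('wrist');cv2.imwrite('pics/w9.png',im)
E
```

```text
time: 11.38
position: [0.3759, -0.2587, 0.0902]
ee_rot: [0.977, -0.212, 0.0, 0.0]
force: [0.3, 0.4, 0.6]
width: 0.051
[ 0.37592284 -0.25874679  0.09024811] [[-0.027, -0.012, 0.028], [0.0, -0.001, -0.0]]
time: 12.22
position: [0.3761, -0.2588, 0.0913]
ee_rot: [0.977, -0.212, 0.001, 0.001]
force: [-1.1, 2.4, 6.8]
width: 0.0112
[ 0.37607239 -0.25877996  0.09129033] 0.011190358739159216 [[-0.028, -0.012, 0.035], [0.001, -0.002, -0.001]] [-0.11451814 -0.14209453 -0.15870967]
```

View pics/w9.png

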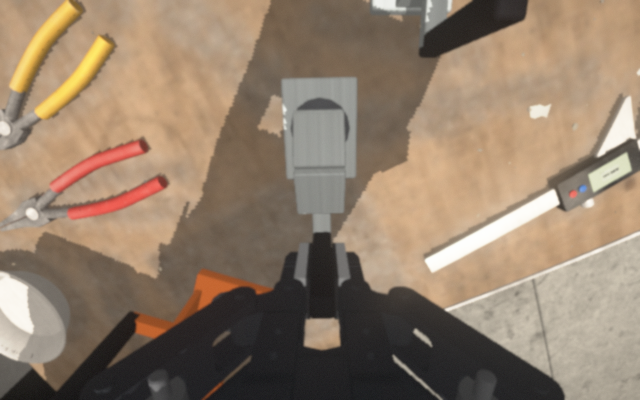

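```bash
python3 -m creep '{"gripper":[0.95,0.95,0.95,0.95,0.95,0.95,0.95,0.95,0.95,0.95],"travel":[[0,0,-0.04],[0,0,-0.1],[0,0,-0.2],[0,0,-0.3],[0,0,-0.42],[0,0,-0.54],[0,0,-0.66],[0,0,-0.78],[0,0,-0.9],[0,0,-1]],"rotation":[[0,0,0],[0,0,0],[0,0,0],[0,0,0],[0,0,0],[0,0,0],[0,0,0],[0,0,-0.01],[0,0,-0.02],[0,0,-0.022]]}' 70
python3 - <<'E'
from go import *
s=read_state();print(s['position'],s['width'],s['force'],need(rk(-.1145,-.06,.041),RK[2]),inrack(s['position']))
im=camera('wrist');cv2.imwrite('pics/w10.png',im)
E
```

```text
time: 13.1
position: [0.3752, -0.258, 0.2418]
ee_rot: [0.98, -0.2, 0.0, 0.0]
force: [0.9, -0.5, -3.3]
width: 0.0104
[ 0.37518802 -0.25799201  0.24181403] 0.010370998959640861 [ 0.92524227 -0.48191687 -3.2831078 ] [[0.007, -0.545, -0.328], [0.0, -0.0, -0.001]] [-0.11564049 -0.14171597 -0.00818597]
```

View pics/w10.png

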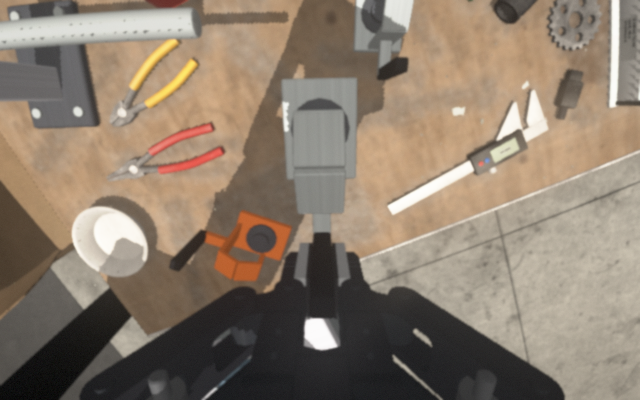

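```bash
python3 - <<'E'
from go import *; from fit import fit,tf
s=read_state()
dz=.1505
L=np.array([[.106,.028,.012],[.106,-.028,.012],[.03,-.028,.012]])+[0,0,dz]
P=np.array([[283,79],[356,78],[354,178]],float)
p,e=fit(L,P,[.375,-.258,-.4],'wrist',s);print(p,e.round(1).tolist())
M=R.from_quat(s['ee_rot']).as_matrix()
print(M.T@(np.array([p[0],p[1],0])-s['position']*[1,1,0]))
# 4dof with z
from scipy.optimize import least_squares
r=least_squares(lambda q:(proj('wrist',tf(q[:3],L+[0,0,q[3]]),s)-P).ravel(),[*p,0]);print(r.x)
E
```

```text
[ 0.37219804 -0.25679421 -0.39565024] [[-2.2, -0.3], [0.8, 0.0], [0.3, 0.4]]
[-4.73703331e-03 -5.83350155e-04 -2.34440495e-05]
[ 0.37220123 -0.25692164 -0.39902613 -0.00413136]
```

```bash
python3 -m creep '{"gripper":[0.95,0.95,0.95,0.95,0.95,0.95,0.95,0.95,0.95,0.95],"travel":[[0,0,-0.08],[0,0,-0.16],[0,0,-0.24],[0,-0.08,-0.3],[0,-0.16,-0.33],[0,-0.26,-0.335],[0,-0.36,-0.335],[0,-0.46,-0.335],[0,-0.56,-0.335],[0,-0.6,-0.335]],"rotation":[[0,0,0],[0,0,0],[0,0,0],[0,0,0],[0,0,0],[0,0,0],[0,0,0],[0,0,0],[0,0,0],[0,0,0]]}' 70
python3 - <<'E'
from go import *
s=read_state();print(s['position'],s['width'],s['force'],need(rk(-.0535,-.05,.041),RK[2]),inrack(s['position']))
im=camera('wrist');cv2.imwrite('pics/w11.png',im)
E
```

```text
time: 13.98
position: [0.411, -0.1731, 0.29]
ee_rot: [0.98, -0.2, -0.0, -0.001]
force: [-0.8, 0.3, -2.9]
width: 0.0108
[ 0.41098713 -0.17307056  0.28997792] 0.010761666620531147 [-0.76321641  0.2985287  -2.86679198] [[0.416, 0.003, -0.007], [-0.001, 0.001, -0.0]] [-0.1159677  -0.04955783  0.03997792]
```

View pics/w11.png

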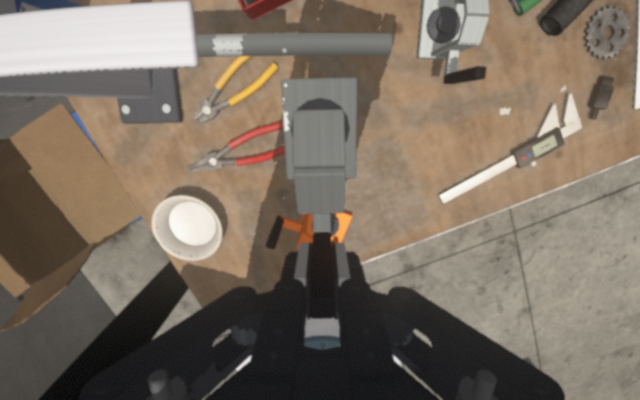

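```bash
python3 -m creep '{"gripper":[0.95,0.95,0.95,0.95,0.95,0.95,0.95,0.95,0.95,0.95],"travel":[[0.05,0,0],[0.1,0,0],[0.15,0,0],[0.2,0,0],[0.25,0,0],[0.3,0,0],[0.35,0,0],[0.39,0,0],[0.41,0,0],[0.41,0,0]],"rotation":[[0,0,0],[0,0,0],[0,0,0],[0,0,0],[0,0,0],[0,0,0],[0,0,0],[0,0,0],[0,0,0],[0,0,0]]}' 70
python3 - <<'E'
from go import *
s=read_state();print(s['position'],s['width'],s['force'],need(rk(-.0535,-.05,.041),RK[2]),inrack(s['position']))
im=camera('wrist');cv2.imwrite('pics/w12.png',im)
im=camera('scene');crop(im,200,140,440,320,3.3,'pics/s12.png')
E
```

```text
time: 14.87
position: [0.4678, -0.1999, 0.2902]
ee_rot: [0.98, -0.201, -0.0, -0.0]
force: [-0.1, 0.3, -2.8]
width: 0.0112
[ 0.46781955 -0.19985132  0.29019765] 0.011214229288052604 [-0.14546905  0.25012757 -2.84743265] [[-0.002, -0.013, -0.005], [-0.0, 0.0, -0.002]] [-0.05318651 -0.05193602  0.04019765]
```

View pics/w12.png

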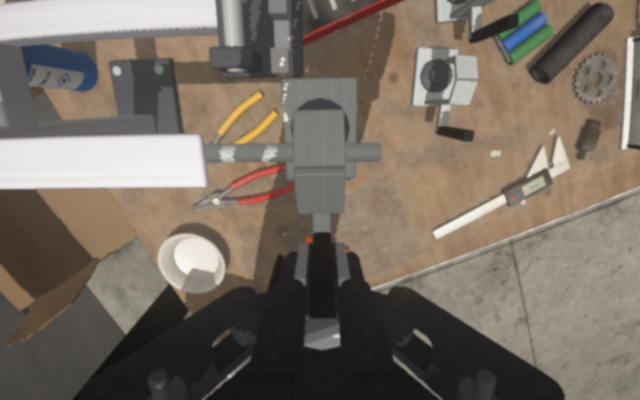

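View pics/s12.png

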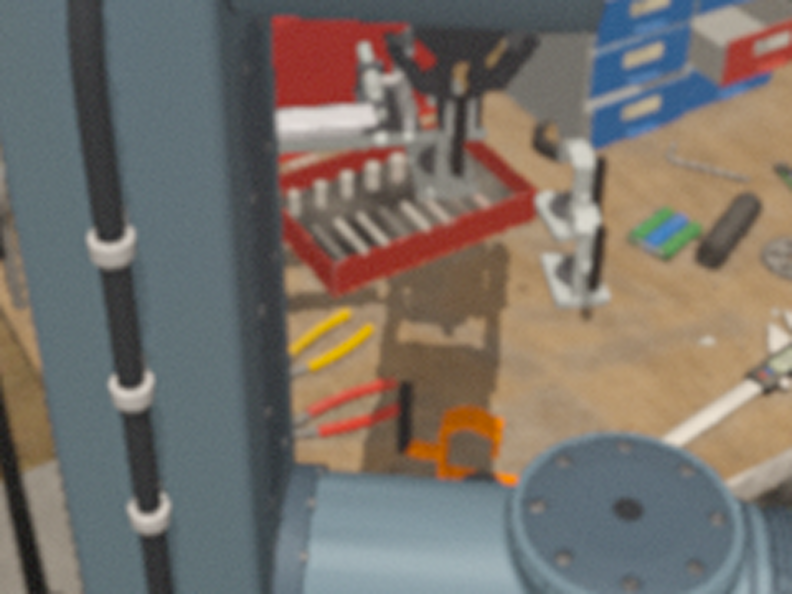

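```bash
python3 - <<'E'
from go import *
s=read_state(); M=R.from_quat(s['ee_rot']).as_matrix();T=s['position']
for n,o in {'ridge':[.0535,0,-.0041-.014],'shank':[.0335,0,-.0041],'tip':[.0735,0,-.0041+.024],'seat':[.0535,0,-.0041],'footfar':[.1015,.028,.0041-.0041*2+.0954-.012],'bartop':[-.0045,0,-.0187-.02]}.items():
    print(n,proj('wrist',T+M@np.array(o),s))
print(proj('wrist',[rk(0,-.09,0),rk(0,0,0),rk(0,-.05,0)],s))
E
```

```text
ridge [[320.21313725 170.90938738]]
shank [[320.45875501 203.18228194]]
tip [[320.61295066 120.53059882]]
seat [[320.40187527 164.75878659]]
footfar [[359.68068749  76.98531457]]
bartop [[320.13793576 309.30814299]]
[[380.28237702 150.60605652]
 [240.1413302  150.89005818]
 [317.88056488 150.58206939]]
```

```bash
python3 -m creep '{"gripper":[0.95,0.95,0.95,0.95,0.95,0.95,0.95,0.95,0.95,0.95],"travel":[[-0.01,0,0],[-0.015,0,0.05],[-0.015,0,0.1],[-0.015,0,0.15],[-0.015,0,0.2],[-0.015,0,0.23],[-0.015,0,0.26],[-0.015,0,0.275],[-0.015,0,0.285],[-0.015,0,0.285]],"rotation":[[0,0,0],[0,0,0],[0,0,0],[0,0,0],[0,0,0],[0,0,0],[0,0,0],[0,0,0],[0,0,0],[0,0,0]]}' 70
python3 - <<'E'
from go import *
s=read_state();print(s['position'],s['width'],s['force'],s['wrist_torque'],need(rk(-.0555,.157,-.004),RK[2]),inrack(s['position']))
im=camera('wrist');cv2.imwrite('pics/w13.png',im)
E
```

```text
time: 15.8
position: [0.4654, -0.1987, 0.2476]
ee_rot: [0.98, -0.201, 0.0, 0.0]
force: [-0.4, 0.5, -3.4]
width: 0.0113
[ 0.46535631 -0.19874778  0.24756926] 0.011297180568722512 [-0.35392517  0.49555527 -3.35627245] [0.09270434 0.16729974 0.01048549] [[0.0, -1.393, 0.01], [0.0, -0.0, -0.002]] [-0.05588518 -0.05188556 -0.00243074]
```

View pics/w13.png

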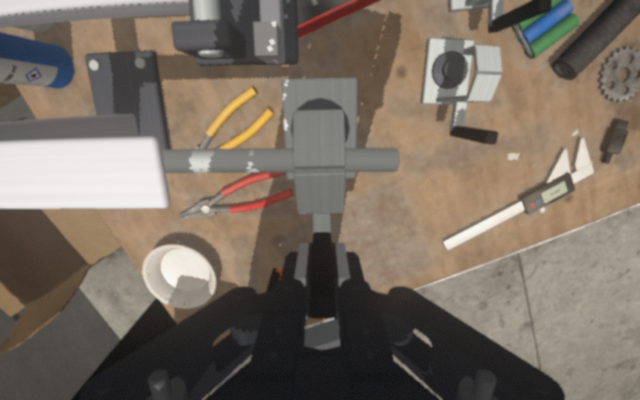

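```bash
python3 -m creep '{"gripper":[0.95,0.95,0.95,0.95,0.95,0.95,0.95,0.95,0.95,0.95],"travel":[[0,-0.05,0],[0,-0.12,0],[0,-0.19,0],[0,-0.26,0],[0,-0.33,0],[0,-0.4,0],[0,-0.47,0],[0,-0.54,0],[0,-0.6,0],[0,-0.65,0]],"rotation":[[0,0,0],[0,0,0],[0,0,0],[0,0,0],[0,0,0],[0,0,0],[0,0,0],[0,0,0],[0,0,0],[0,0,0]]}' 70
python3 - <<'E'
from go import *
s=read_state();print(s['position'],s['width'],s['force'],s['wrist_torque'],need(rk(-.0555,.157,-.003),RK[2]),inrack(s['position']))
im=camera('wrist');cv2.imwrite('pics/w14.png',im)
E
```

```text
time: 16.68
position: [0.504, -0.1079, 0.2476]
ee_rot: [0.98, -0.2, 0.0, -0.0]
force: [-0.7, 0.1, -3.2]
width: 0.0109
[ 0.50403908 -0.10790071  0.24761995] 0.010891910745395361 [-0.67038709  0.07596746 -3.22082499] [0.12367202 0.1888979  0.0100134 ] [[0.002, -0.734, 0.004], [-0.0, 0.0, -0.001]] [-0.05588035  0.04685423 -0.00238005]
```

View pics/w14.png

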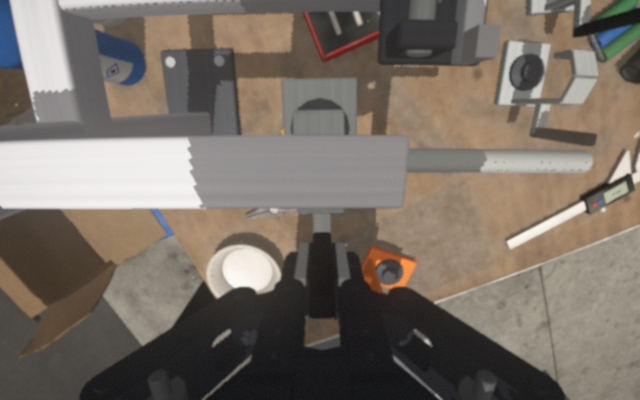

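```bash
python3 -m creep '{"gripper":[0.95,0.95,0.95,0.95,0.95,0.95,0.95,0.95,0.95,0.95],"travel":[[0,-0.06,0],[0,-0.14,0],[0,-0.22,0],[0,-0.3,0],[0,-0.38,0],[0,-0.46,0],[0,-0.54,0],[0,-0.62,0],[0,-0.69,0],[0,-0.72,0]],"rotation":[[0,0,0],[0,0,0],[0,0,0],[0,0,0],[0,0,0],[0,0,0],[0,0,0],[0,0,0],[0,0,0],[0,0,0]]}' 70
python3 - <<'E'
from go import *
s=read_state();print(s['position'],s['width'],s['force'],s['wrist_torque'],need(rk(-.0555,.157,-.004),RK[2]),inrack(s['position']))
im=camera('wrist');cv2.imwrite('pics/w15.png',im)
E
```

```text
time: 17.57
position: [0.5467, -0.0081, 0.2476]
ee_rot: [0.98, -0.2, 0.0, -0.0]
force: [-0.3, -0.4, -4.2]
width: 0.0109
[ 0.54665001 -0.00808759  0.24763494] 0.010903971233166993 [-0.27375348 -0.44705387 -4.22255231] [ 0.0417869   0.15967969 -0.02444136] [[0.002, -0.011, 0.011], [-0.0, 0.0, -0.0]] [-0.05577346  0.15538228 -0.00236506]
```

View pics/w15.png

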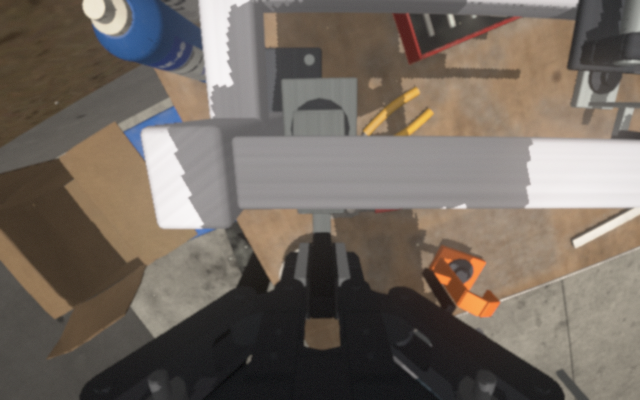

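```bash
python3 -m creep '{"gripper":[0.95,0.95,0.95,0.95,0.9,0.8,0.7,0.68,0.68,0.68],"travel":[[0,-0.01,0.006],[0,-0.01,0.012],[0,-0.01,0.015],[0,-0.01,0.015],[0,-0.01,0.015],[0,-0.01,0.015],[0,-0.01,0.015],[0,-0.01,0.015],[0,-0.01,0.015],[0,-0.01,0.015]],"rotation":[[0,0,0],[0,0,0],[0,0,0],[0,0,0],[0,0,0],[0,0,0],[0,0,0],[0,0,0],[0,0,0],[0,0,0]]}' 70
python3 - <<'E'
from go import *
s=read_state();print(s['position'],s['width'],s['force'],inrack(s['position']))
im=camera('wrist');cv2.imwrite('pics/w16.png',im)
E
```

```text
time: 18.45
position: [0.5465, -0.0084, 0.2453]
ee_rot: [0.98, -0.201, -0.0, 0.0]
force: [-0.3, 0.1, 0.1]
width: 0.0276
[ 0.54654182 -0.00844192  0.24528428] 0.027625683254197744 [-0.31130482  0.09076999  0.09666436] [-0.0557342   0.15501389 -0.00471572]
```

View pics/w16.png

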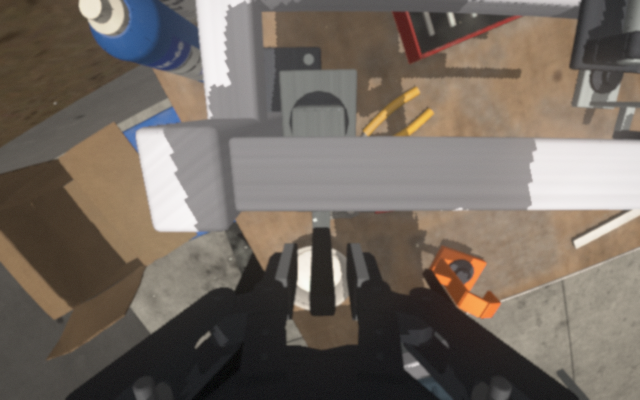

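```bash
python3 -m creep '{"gripper":[0.68,0.68,0.68,0.68,0.68,0.68,0.68,0.5,0.4,0.4],"travel":[[0,0,-0.08],[0,0,-0.16],[0,0,-0.25],[0,0,-0.35],[0,0,-0.45],[0,0,-0.55],[0,0.1,-0.65],[0,0.25,-0.75],[0,0.4,-0.85],[0,0.6,-0.9]],"rotation":[[0,0,0],[0,0,0],[0,0,0],[0,0,0],[0,0,0],[0,0,0],[0,0,0],[0,0,0],[0,0,0],[0,0,0]]}' 70
python3 - <<'E'
from go import *
s=read_state();print(s['position'],s['width'],s['force'],inrack(s['position']))
im=camera('wrist');cv2.imwrite('pics/w17.png',im)
im=camera('top');crop(im,215,155,425,315,3.8,'pics/t17.png')
print(need([.4545,-.3644,.23],-.411))
E
```

```text
time: 19.33
position: [0.5118, -0.0912, 0.3844]
ee_rot: [0.98, -0.2, 0.002, 0.0]
force: [-0.2, -0.8, -0.2]
width: 0.0512
[ 0.51180107 -0.09124115  0.38442126] 0.05116237803085274 [-0.16923771 -0.75849386 -0.19865571] [-0.05526454  0.06522296  0.13442126]
[[0.362, 1.801, 1.033], [0.001, -0.005, 0.003]]
```

View pics/w17.png

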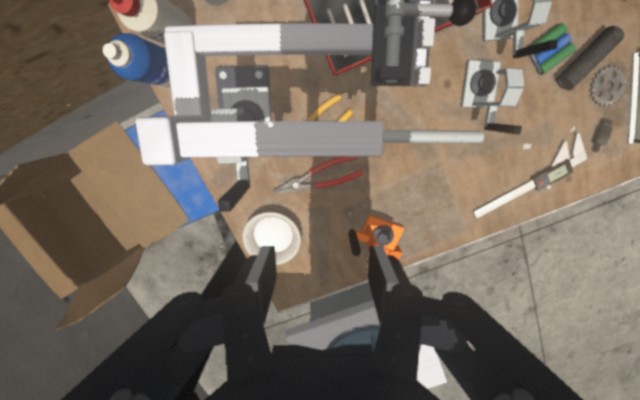

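View pics/t17.png

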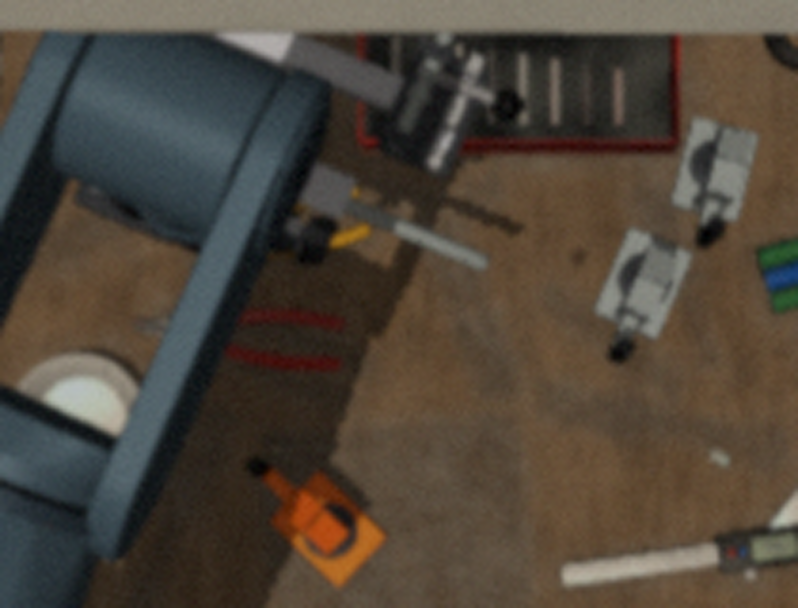

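```bash
python3 -m creep '{"gripper":[0.4,0.4,0.4,0.4,0.4,0.4,0.4,0.4,0.4,0.4],"travel":[[0.02,0.1,0],[0.04,0.2,0],[0.06,0.3,0],[0.08,0.4,0],[0.1,0.5,0],[0.12,0.6,0],[0.14,0.7,0],[0.16,0.8,0],[0.18,0.9,0],[0.2,1,0]],"rotation":[[0,0,0],[0,0,0],[0,0,0],[0,0,0],[0,0,0],[0,0,0],[0,0,0],[0,0,0],[0,0,0],[0,0,0]]}'
python3 -m creep '{"gripper":[0.4,0.4,0.4,0.4,0.4,0.4,0.4,0.4,0.4,0.4],"travel":[[0.02,0.1,0.1],[0.04,0.2,0.2],[0.06,0.3,0.3],[0.08,0.4,0.42],[0.1,0.5,0.54],[0.12,0.6,0.66],[0.14,0.7,0.78],[0.16,0.8,0.9],[0.16,0.8,1],[0.16,0.8,1]],"rotation":[[0,0,0],[0,0,0],[0,0,0],[0,0,0],[0,0,0],[0,0,0],[0,0,0],[0,0,0],[0,0,0.003],[0,0,0.003]]}'
python3 - <<'E'
from go import *; from fit import tf
s=read_state();print(s['position'],need([.4545,-.3644,.086],-.411))
im=camera('wrist');cv2.imwrite('pics/w18.png',im)
print(proj('wrist',tf([.4545,-.3644,-.411],np.array([[0,0,.13],[.106,.028,.012],[.106,-.028,.012]])),s))
E
```

```text
time: 20.27
position: [0.4801, -0.241, 0.3814]
ee_rot: [0.98, -0.201, 0.0, 0.0]
force: [-0.4, 0.4, 0.5]
width: 0.0512
time: 21.1
position: [0.4537, -0.3596, 0.2273]
ee_rot: [0.979, -0.203, -0.002, -0.002]
force: [-0.2, 0.5, -1.2]
width: 0.0512
[ 0.45368507 -0.35962555  0.22734718] [[0.022, 0.03, 0.942], [-0.003, 0.005, 0.002]]
[[326.06005695 198.52097473]
 [301.71857338  80.76783868]
 [349.61229235  80.90111841]]
```

View pics/w18.png

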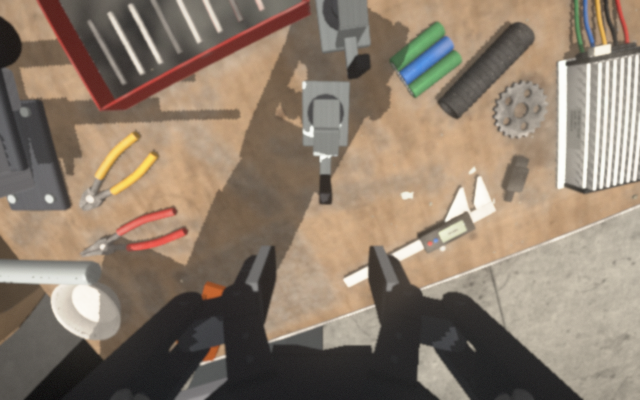

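```bash
python3 -m creep '{"gripper":[0.4,0.4,0.4,0.4,0.4,0.4,0.4,0.4,0.4,0.4],"travel":[[0.002,0.015,0.1],[0.002,0.026,0.2],[0.002,0.026,0.3],[0.002,0.026,0.4],[0.002,0.026,0.5],[0.002,0.026,0.6],[0.002,0.026,0.7],[0.002,0.026,0.8],[0.002,0.026,0.88],[0.002,0.026,0.94]],"rotation":[[0,0,0],[0,0,0],[0,0,0],[0,0,0],[0,0,0],[0,0,0],[0,0,0],[0,0,0],[0,0,0],[0,0,0]]}'
python3 -m creep '{"gripper":[0.6,0.8,0.95,0.95,0.95,0.95,0.95,0.95,0.95,0.95],"travel":[[0,0,0],[0,0,0],[0,0,0],[0,0,0],[0,0,0],[0,0,0],[0,0,0],[0,0,0],[0,0,0],[0,0,0]],"rotation":[[0,0,0],[0,0,0],[0,0,0],[0,0,0],[0,0,0],[0,0,0],[0,0,0],[0,0,0],[0,0,0],[0,0,0]]}' 70
python3 - <<'E'
from go import *
s=read_state();print(s['position'],s['width'],s['force'],need([.4545,-.3644,.086],-.411),inrack(s['position']))
im=camera('wrist');cv2.imwrite('pics/w19.png',im)
E
```

```text
time: 21.98
position: [0.4543, -0.3642, 0.0897]
ee_rot: [0.979, -0.202, 0.0, 0.0]
force: [-0.1, 0.6, 0.1]
width: 0.0513
time: 22.82
position: [0.454, -0.3648, 0.0907]
ee_rot: [0.979, -0.202, 0.001, 0.001]
force: [-1.1, 1.5, 6.3]
width: 0.0111
[ 0.45403796 -0.3648479   0.09065828] 0.011098941024633019 [-1.10197481  1.51681802  6.34411436] [[0.002, -0.004, 0.031], [0.001, -0.002, 0.004]] [-0.00123431 -0.20914534 -0.15934172]
```

View pics/w19.png

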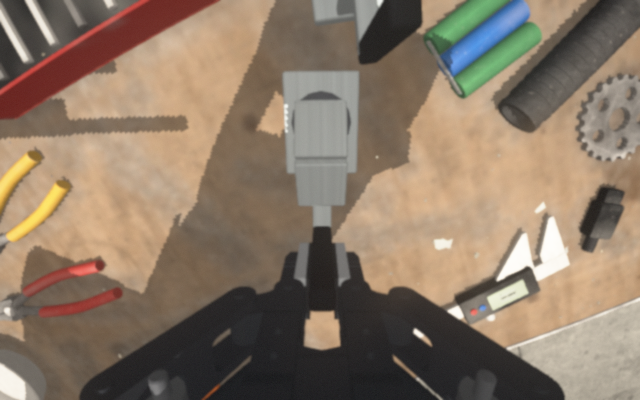

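```bash
python3 -m creep '{"gripper":[0.95,0.95,0.95,0.95,0.95,0.95,0.95,0.95,0.95,0.95],"travel":[[0,0,-0.04],[0,0,-0.1],[0,0,-0.2],[0,0,-0.3],[0,0,-0.42],[0,0,-0.54],[-0.05,0,-0.66],[-0.1,0,-0.78],[-0.15,0,-0.9],[-0.2,0,-1]],"rotation":[[0,0,0],[0,0,0],[0,0,0],[0,0,0],[0,0,0],[0,0,0],[0,0,0],[0,0,0],[0,0,0],[0,0,-0.005]]}' 70
python3 - <<'E'
from go import *
s=read_state();print(s['position'],s['width'],s['force'],need(rk(-.12,-.07,.041),RK[2]),inrack(s['position']))
im=camera('wrist');cv2.imwrite('pics/w20.png',im)
E
```

```text
time: 23.7
position: [0.4255, -0.3522, 0.2409]
ee_rot: [0.98, -0.2, 0.0, 0.0]
force: [1.1, -0.4, -4.2]
width: 0.0109
[ 0.42547413 -0.35216749  0.24087579] 0.010936799165207735 [ 1.11566673 -0.43561058 -4.20321835] [[-0.583, -0.925, -0.334], [0.0, -0.0, 0.0]] [-0.03248262 -0.20866731 -0.00912421]
```

View pics/w20.png

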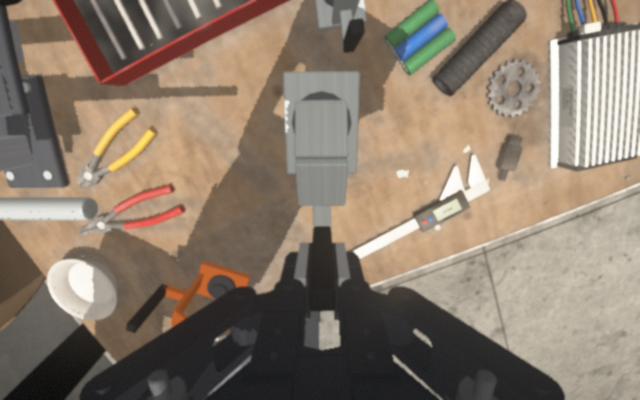

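```bash
python3 -m creep '{"gripper":[0.95,0.95,0.95,0.95,0.95,0.95,0.95,0.95,0.95,0.95],"travel":[[-0.1,0,-0.1],[-0.2,0,-0.2],[-0.32,-0.05,-0.3],[-0.44,-0.15,-0.335],[-0.56,-0.28,-0.335],[-0.583,-0.42,-0.335],[-0.583,-0.56,-0.335],[-0.583,-0.7,-0.335],[-0.583,-0.84,-0.335],[-0.583,-0.925,-0.335]],"rotation":[[0,0,0],[0,0,0],[0,0,0],[0,0,0],[0,0,0],[0,0,0],[0,0,0],[0,0,0],[0,0,0],[0,0,0]]}' 70
python3 - <<'E'
from go import *
s=read_state();print(s['position'],s['width'],s['force'],need(rk(-.0595,-.05,.041),RK[2]),inrack(s['position']))
E
```

```text
time: 24.58
position: [0.4, -0.1885, 0.2894]
ee_rot: [0.98, -0.199, -0.0, -0.0]
force: [0.1, -0.4, -3.5]
width: 0.0108
[ 0.39995251 -0.18853632  0.28940826] 0.010784111833170065 [ 0.10579751 -0.43740812 -3.5291987 ] [[0.404, -0.12, -0.011], [-0.001, 0.0, 0.001]] [-0.12006224 -0.06811012  0.03940826]
```

```bash
python3 -m creep '{"gripper":[0.95,0.95,0.95,0.95,0.95,0.95,0.95,0.95,0.95,0.95],"travel":[[0.05,-0.04,-0.005],[0.1,-0.08,-0.01],[0.15,-0.12,-0.01],[0.2,-0.12,-0.01],[0.25,-0.12,-0.01],[0.3,-0.12,-0.01],[0.35,-0.12,-0.01],[0.39,-0.12,-0.01],[0.403,-0.12,-0.01],[0.403,-0.12,-0.01]],"rotation":[[0,0,0],[0,0,0],[0,0,0],[0,0,0],[0,0,0],[0,0,0],[0,0,0],[0,0,0],[0,0,0],[0,0,0]]}' 70
python3 - <<'E'
from go import *
s=read_state();print(s['position'],s['width'],s['force'],need(rk(-.0595,-.05,-.003),RK[2]),inrack(s['position']))
im=camera('wrist');cv2.imwrite('pics/w21.png',im)
E
```

```text
time: 25.42
position: [0.4627, -0.198, 0.2909]
ee_rot: [0.98, -0.2, -0.0, -0.0]
force: [1.3, 0.4, -3.9]
width: 0.0111
[ 0.4627131  -0.19799498  0.29091986] 0.011148331120569984 [ 1.25328971  0.39994277 -3.86829496] [[-0.006, -0.015, 0.293], [-0.0, 0.0, 0.0]] [-0.05861204 -0.05222832  0.04091986]
```

View pics/w21.png

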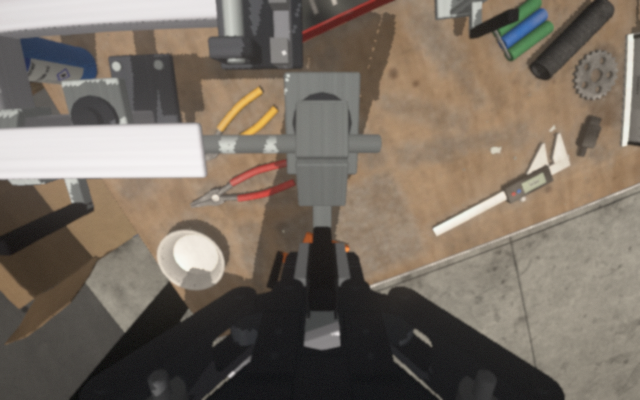

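```bash
python3 -m creep '{"gripper":[0.95,0.95,0.95,0.95,0.95,0.95,0.95,0.95,0.95,0.95],"travel":[[-0.01,0,0],[-0.012,0,0.05],[-0.012,0,0.1],[-0.012,0,0.15],[-0.012,0,0.2],[-0.012,0,0.23],[-0.012,0,0.26],[-0.012,0,0.28],[-0.012,0,0.29],[-0.012,0,0.29]],"rotation":[[0,0,0],[0,0,0],[0,0,0],[0,0,0],[0,0,0],[0,0,0],[0,0,0],[0,0,0],[0,0,0],[0,0,0]]}' 70
python3 - <<'E'
from go import *
s=read_state();print(s['position'],s['width'],s['force'],s['wrist_torque'],need(rk(-.060,.099,-.003),RK[2]),inrack(s['position']))
im=camera('wrist');cv2.imwrite('pics/w22.png',im)
E
```

```text
time: 26.3
position: [0.4608, -0.1969, 0.2474]
ee_rot: [0.98, -0.2, -0.0, -0.0]
force: [0.1, -0.1, -3.9]
width: 0.0108
[ 0.46077152 -0.19687169  0.24742639] 0.01081144554725193 [ 0.06483129 -0.1206803  -3.86040545] [ 0.02741259  0.18514102 -0.05445449] [[0.006, -1.006, 0.003], [-0.0, 0.0, 0.0]] [-0.06083847 -0.05195536 -0.00257361]
```

View pics/w22.png

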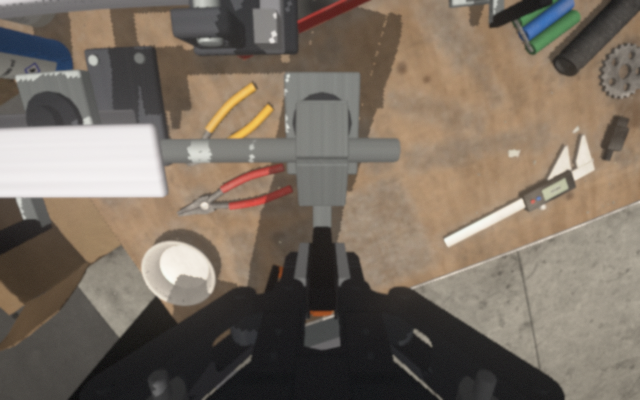

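```bash
python3 -m creep '{"gripper":[0.95,0.95,0.95,0.95,0.95,0.95,0.95,0.95,0.95,0.95],"travel":[[0,-0.08,0],[0.005,-0.18,0],[0.005,-0.28,0],[0.005,-0.38,0],[0.005,-0.48,0],[0.005,-0.58,0],[0.005,-0.68,0],[0.005,-0.78,0],[0.005,-0.88,0],[0.005,-0.96,0]],"rotation":[[0,0,0],[0,0,0],[0,0,0],[0,0,0],[0,0,0],[0,0,0],[0,0,0],[0,0,0],[0,0,0],[0,0,0]]}' 70
python3 - <<'E'
from go import *
s=read_state();print(s['position'],s['width'],s['force'],s['wrist_torque'],need(rk(-.060,.0965,-.005),RK[2]),inrack(s['position']))
im=camera('wrist');cv2.imwrite('pics/w23.png',im)
E
```

```text
time: 27.18
position: [0.5184, -0.0629, 0.248]
ee_rot: [0.98, -0.199, 0.0, -0.0]
force: [0.4, -0.7, -3.3]
width: 0.0114
[ 0.51843327 -0.0629126   0.24802338] 0.01138075399098917 [ 0.39769416 -0.6691031  -3.32329813] [ 0.03222116  0.169383   -0.00211058] [[0.002, -0.017, 0.02], [-0.001, -0.001, 0.001]] [-0.06025921  0.09388559 -0.00197662]
```

View pics/w23.png

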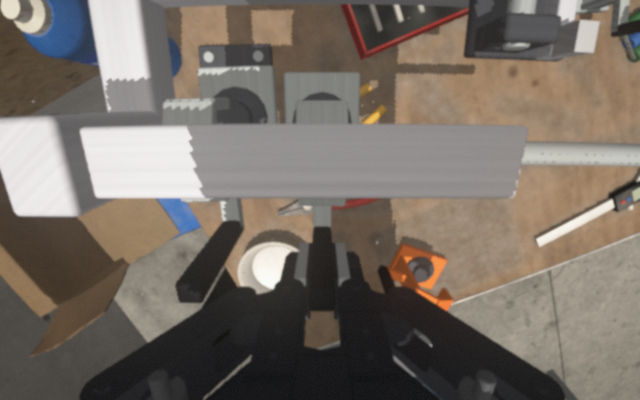

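```bash
python3 -m creep '{"gripper":[0.95,0.95,0.95,0.95,0.9,0.8,0.7,0.68,0.68,0.68],"travel":[[0,-0.017,0.008],[0,-0.017,0.014],[0,-0.017,0.018],[0,-0.017,0.018],[0,-0.017,0.018],[0,-0.017,0.018],[0,-0.017,0.018],[0,-0.017,0.018],[0,-0.017,0.018],[0,-0.017,0.018]],"rotation":[[0,0,0],[0,0,0],[0,0,0],[0,0,0],[0,0,0],[0,0,0],[0,0,0],[0,0,0],[0,0,0],[0,0,0]]}' 70
python3 - <<'E'
from go import *
s=read_state();print(s['position'],s['width'],s['force'],inrack(s['position']))
im=camera('wrist');cv2.imwrite('pics/w24.png',im)
E
```

```text
time: 28.07
position: [0.5186, -0.0625, 0.2448]
ee_rot: [0.98, -0.2, -0.0, 0.0]
force: [0.6, 0.1, -0.3]
width: 0.0269
[ 0.51864754 -0.06247778  0.2448437 ] 0.02694511715825676 [ 0.59845225  0.06472164 -0.31020154] [-0.06023239  0.09436959 -0.0051563 ]
```

View pics/w24.png

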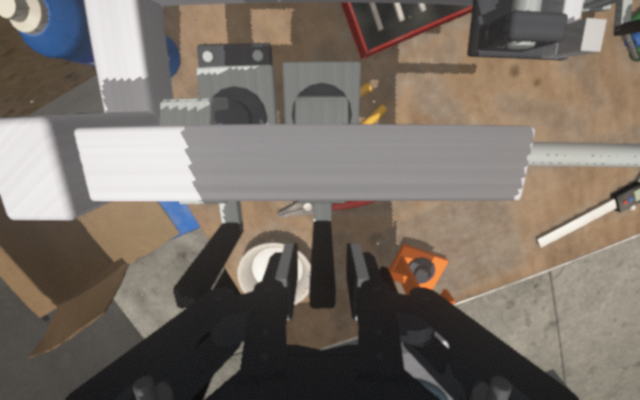

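```bash
python3 -m creep '{"gripper":[0.68,0.68,0.68,0.68,0.68,0.68,0.68,0.5,0.4,0.4],"travel":[[0,0,-0.08],[0,0,-0.16],[0,0,-0.25],[0,0,-0.35],[0,0,-0.45],[0,0,-0.55],[0,0.1,-0.65],[0,0.25,-0.75],[0,0.4,-0.85],[0,0.6,-0.9]],"rotation":[[0,0,0],[0,0,0],[0,0,0],[0,0,0],[0,0,0],[0,0,0],[0,0,0],[0,0,0],[0,0,0],[0,0,0]]}' 70
python3 -m creep '{"gripper":[0.4,0.4,0.4,0.4,0.4,0.4,0.4,0.4,0.4,0.4],"travel":[[0,0.1,0],[0,0.2,0],[0,0.3,0],[0,0.4,0],[0,0.5,0],[0,0.6,0],[0.05,0.7,0],[0.1,0.8,0],[0.15,0.9,0],[0.2,1,0]],"rotation":[[0,0,0],[0,0,0],[0,0,0],[0,0,0],[0,0,0],[0,0,0],[0,0,0],[0,0,0],[0,0,0],[0,0,0]]}'
python3 - <<'E'
from go import *
s=read_state();print(s['position'],s['width'],s['force'],inrack(s['position']))
im=camera('wrist');cv2.imwrite('pics/w25.png',im)
im=camera('top');crop(im,215,155,425,315,3.8,'pics/t25.png')
print(need([.5455,-.4334,.23],-.2827))
E
```

```text
time: 28.95
position: [0.4841, -0.1453, 0.384]
ee_rot: [0.98, -0.199, 0.002, 0.001]
force: [0.8, -0.7, -0.5]
width: 0.0515
time: 29.78
position: [0.4529, -0.2966, 0.3803]
ee_rot: [0.98, -0.2, 0.0, 0.0]
force: [-0.2, 0.1, 0.4]
width: 0.0512
[ 0.45288865 -0.29657532  0.38031048] 0.05121189974253777 [-0.18086167  0.05144449  0.35520433] [-0.02903549 -0.146779    0.13031048]
[[0.927, 0.588, 0.995], [0.0, 0.001, -0.116]]
```

View pics/w25.png

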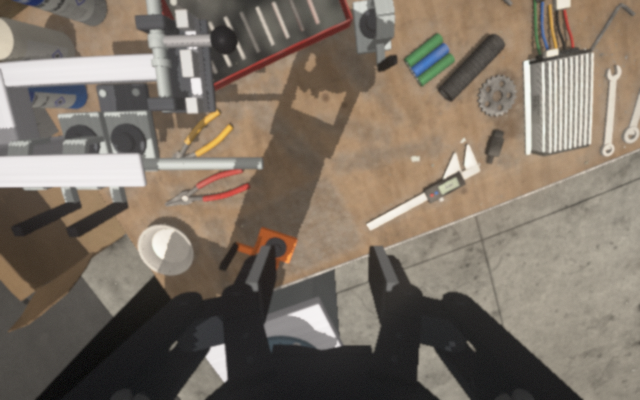

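View pics/t25.png

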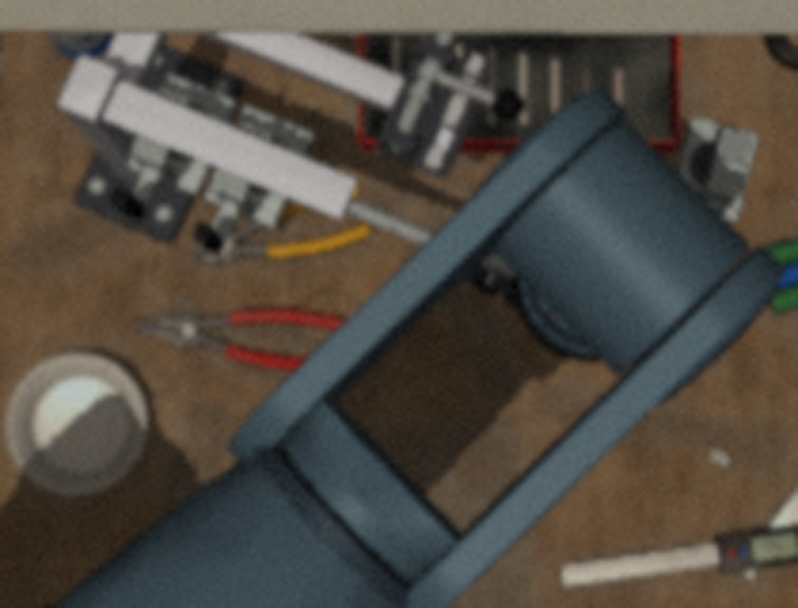

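```bash
python3 -m creep '{"gripper":[0.4,0.4,0.4,0.4,0.4,0.4,0.4,0.4,0.4,0.4],"travel":[[0.1,0.06,0],[0.2,0.12,0.05],[0.32,0.2,0.1],[0.44,0.28,0.2],[0.56,0.36,0.3],[0.68,0.44,0.45],[0.8,0.52,0.6],[0.92,0.588,0.75],[0.927,0.588,0.9],[0.927,0.588,0.99]],"rotation":[[0,0,0],[0,0,-0.02],[0,0,-0.05],[0,0,-0.08],[0,0,-0.11],[0,0,-0.116],[0,0,-0.116],[0,0,-0.116],[0,0,-0.116],[0,0,-0.116]]}'
python3 - <<'E'
from go import *; from fit import tf
s=read_state();print(s['position'],need([.5455,-.4334,.086],-.2827))
im=camera('wrist');cv2.imwrite('pics/w26.png',im)
print(proj('wrist',tf([.5455,-.4334,-.2827],np.array([[0,0,.13],[.106,.028,.012],[.106,-.028,.012],[.03,.028,.012],[.03,-.028,.012]])),s))
E
```

```text
time: 30.72
position: [0.5456, -0.4301, 0.2271]
ee_rot: [0.99, -0.14, -0.002, -0.002]
force: [-0.1, 1.3, 0.0]
width: 0.0513
[ 0.54563942 -0.43006826  0.22711229] [[0.009, 0.024, 0.941], [-0.003, 0.004, 0.002]]
[[325.15448096 200.59924099]
 [301.04148621  82.5569266 ]
 [348.87796661  82.66146546]
 [302.20054252 147.55226843]
 [347.08616254 147.67642575]]
```

View pics/w26.png

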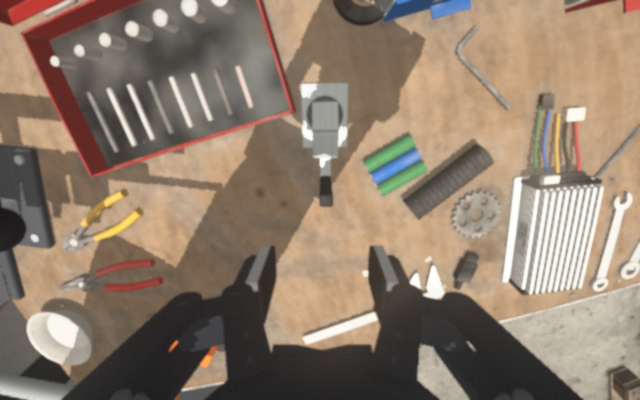

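```bash
python3 -m creep '{"gripper":[0.4,0.4,0.4,0.4,0.4,0.4,0.4,0.4,0.4,0.4],"travel":[[-0.01,0.015,0.1],[-0.01,0.024,0.2],[-0.01,0.024,0.3],[-0.01,0.024,0.4],[-0.01,0.024,0.5],[-0.01,0.024,0.6],[-0.01,0.024,0.7],[-0.01,0.024,0.8],[-0.01,0.024,0.88],[-0.01,0.024,0.94]],"rotation":[[0,0,0],[0,0,0],[0,0,0],[0,0,0],[0,0,0],[0,0,0],[0,0,0],[0,0,0],[0,0,0],[0,0,0]]}'
python3 - <<'E'
from go import *
s=read_state();print(s['position'],s['force'])
im=camera('wrist');cv2.imwrite('pics/w27.png',im)
E
```

```text
time: 31.6
position: [0.5433, -0.433, 0.089]
ee_rot: [0.99, -0.14, -0.0, -0.0]
force: [0.3, 0.5, -1.1]
width: 0.0512
[ 0.54326116 -0.43302146  0.08900754] [ 0.25015438  0.49541129 -1.06519837]
```

View pics/w27.png

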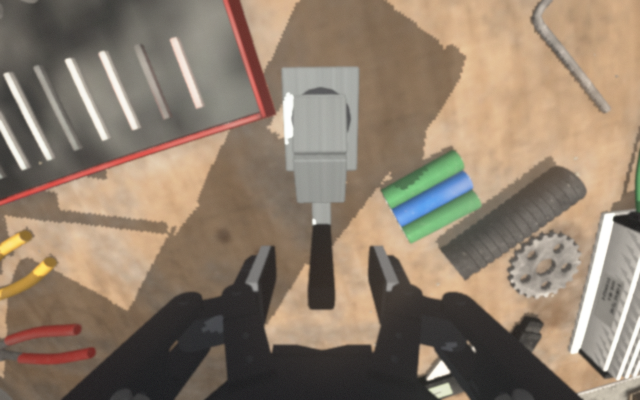

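```bash
python3 -m creep '{"gripper":[0.4,0.6,0.8,0.95,0.95,0.95,0.95,0.95,0.95,0.95],"travel":[[0.012,0,0],[0.012,0,0],[0.012,0,0],[0.012,0,0],[0.012,0,0],[0.012,0,0],[0.012,0,0],[0.012,0,0],[0.012,0,0],[0.012,0,0]],"rotation":[[0,0,0],[0,0,0],[0,0,0],[0,0,0],[0,0,0],[0,0,0],[0,0,0],[0,0,0],[0,0,0],[0,0,0]]}' 70
python3 - <<'E'
from go import *
s=read_state();print(s['position'],s['width'],s['force'],inrack(s['position']))
E
python3 -m creep '{"gripper":[0.95,0.95,0.95,0.95,0.95,0.95,0.95,0.95,0.95,0.95],"travel":[[0,0,-0.04],[0,0,-0.1],[0,0,-0.2],[0,0,-0.3],[0,0,-0.42],[0,0,-0.54],[0,0,-0.66],[0,0,-0.78],[0,0,-0.9],[0,0,-1]],"rotation":[[0,0,0],[0,0,0],[0,0,0],[0,0,0],[0,0,0],[0,0,0.02],[0,0,0.05],[0,0,0.08],[0,0,0.1],[0,0,0.115]]}' 70
python3 - <<'E'
from go import *
s=read_state();print(s['position'],s['width'],s['force'],need(rk(-.12,-.16,.041),RK[2]),inrack(s['position']))
im=camera('wrist');cv2.imwrite('pics/w28.png',im)
E
```

```text
time: 32.48
position: [0.5458, -0.4345, 0.0916]
ee_rot: [0.99, -0.14, 0.001, 0.0]
force: [0.4, 1.7, 5.3]
width: 0.0113
[ 0.5457758  -0.43445469  0.09158515] 0.011272309451570659 [0.42960434 1.68902476 5.26709664] [ 0.11043861 -0.23725396 -0.15841485]
time: 33.32
position: [0.5455, -0.4344, 0.244]
ee_rot: [0.98, -0.2, 0.001, 0.001]
force: [-0.0, -0.2, -3.3]
width: 0.0108
[ 0.54552597 -0.43443224  0.24397081] 0.010846270599430139 [-0.02269395 -0.16847305 -3.33247882] [[-1.534, -0.516, -0.318], [0.001, -0.002, 0.0]] [ 0.11019995 -0.23733116 -0.00602919]
```

View pics/w28.png

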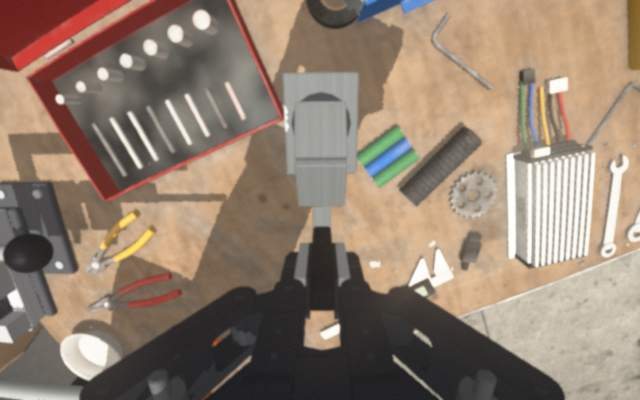

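```bash
python3 -m creep '{"gripper":[0.95,0.95,0.95,0.95,0.95,0.95,0.95,0.95,0.95,0.95],"travel":[[-0.06,0,-0.08],[-0.15,0,-0.16],[-0.25,0,-0.24],[-0.36,0,-0.31],[-0.48,0,-0.32],[-0.6,0,-0.32],[-0.72,0,-0.32],[-0.84,0,-0.32],[-0.94,0,-0.32],[-1,0,-0.32]],"rotation":[[0,0,0],[0,0,0],[0,0,0],[0,0,0],[0,0,0],[0,0,0],[0,0,0],[0,0,0],[0,0,0],[0,0,0]]}' 70
python3 -m creep '{"gripper":[0.95,0.95,0.95,0.95,0.95,0.95,0.95,0.95,0.95,0.95],"travel":[[-0.08,-0.04,0],[-0.18,-0.1,0],[-0.28,-0.2,0],[-0.38,-0.32,0],[-0.48,-0.44,0],[-0.534,-0.56,0],[-0.534,-0.7,0],[-0.534,-0.85,0],[-0.534,-0.95,0],[-0.534,-1,0]],"rotation":[[0,0,0],[0,0,0],[0,0,0],[0,0,0],[0,0,0],[0,0,0],[0,0,0],[0,0,0],[0,0,0],[0,0,0]]}' 70
python3 - <<'E'
from go import *
s=read_state();print(s['position'],s['width'],s['force'],need(rk(-.0595,-.05,.041),RK[2]),inrack(s['position']))
E
```

```text
time: 34.2
position: [0.4059, -0.3749, 0.2892]
ee_rot: [0.98, -0.199, 0.0, 0.0]
force: [-0.3, -0.3, -2.0]
width: 0.0109
time: 35.03
position: [0.3926, -0.2046, 0.2891]
ee_rot: [0.98, -0.198, 0.001, 0.0]
force: [-1.0, -0.3, -2.8]
width: 0.0112
[ 0.39258997 -0.20461708  0.28913705] 0.011199690193210324 [-1.01249355 -0.34206446 -2.7769065 ] [[0.408, -0.237, -0.012], [-0.0, -0.001, 0.003]] [-0.12053724 -0.08578983  0.03913705]
```

```bash
python3 -m creep '{"gripper":[0.95,0.95,0.95,0.95,0.95,0.95,0.95,0.95,0.95,0.95],"travel":[[0.02,-0.1,-0.005],[0.06,-0.2,-0.01],[0.12,-0.237,-0.01],[0.18,-0.237,-0.01],[0.24,-0.237,-0.01],[0.3,-0.237,-0.01],[0.35,-0.237,-0.01],[0.39,-0.237,-0.01],[0.403,-0.237,-0.01],[0.403,-0.237,-0.01]],"rotation":[[0,0,0],[0,0,0],[0,0,0],[0,0,0],[0,0,0],[0,0,0],[0,0,0],[0,0,0],[0,0,0],[0,0,0]]}' 70
python3 - <<'E'
from go import *
s=read_state();print(s['position'],s['width'],s['force'],need(rk(-.0605,-.05,-.0025),RK[2]),inrack(s['position']))
im=camera('wrist');cv2.imwrite('pics/w29.png',im)
E
```

```text
time: 35.87
position: [0.4617, -0.1975, 0.2896]
ee_rot: [0.98, -0.199, -0.0, -0.0]
force: [-0.6, 0.5, -3.0]
width: 0.0103
[ 0.46169097 -0.19748303  0.28964109] 0.010340590336913601 [-0.63886725  0.50406199 -3.02585142] [[-0.005, -0.014, 0.281], [-0.0, 0.001, 0.001]] [-0.05975303 -0.05215767  0.03964109]
```

View pics/w29.png

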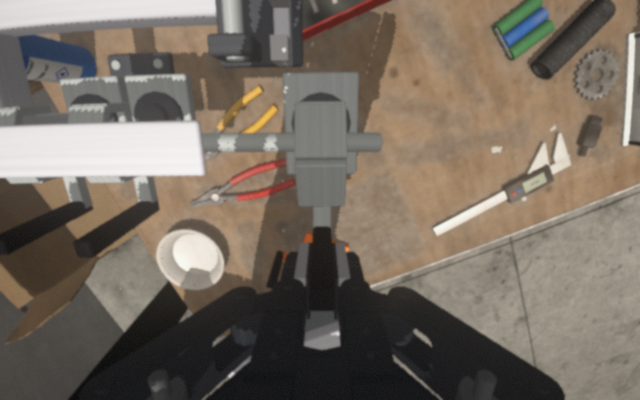

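Hook ridge is at row 158 and the rail at row 142, so I'll back off about 1.5 mm and lower.

```bash
python3 -m creep '{"gripper":[0.95,0.95,0.95,0.95,0.95,0.95,0.95,0.95,0.95,0.95],"travel":[[-0.008,0,0],[-0.008,0,0.05],[-0.008,0,0.1],[-0.008,0,0.15],[-0.008,0,0.2],[-0.008,0,0.23],[-0.008,0,0.26],[-0.008,0,0.275],[-0.008,0,0.28],[-0.008,0,0.28]],"rotation":[[0,0,0],[0,0,0],[0,0,0],[0,0,0],[0,0,0],[0,0,0],[0,0,0],[0,0,0],[0,0,0],[0,0,0]]}' 70
python3 - <<'E'
from go import *
s=read_state();print(s['position'],s['width'],s['force'],s['wrist_torque'],need(rk(-.0605,.037,-.003),RK[2]),inrack(s['position']))
im=camera('wrist');cv2.imwrite('pics/w30.png',im)
E
```

```text
time: 36.75
position: [0.4605, -0.1966, 0.2481]
ee_rot: [0.98, -0.199, 0.0, 0.0]
force: [-1.0, -0.3, -2.6]
width: 0.0109
[ 0.46054564 -0.19660431  0.24806757] 0.010879507589983699 [-0.9774919  -0.33875024 -2.58072918] [0.02152848 0.16252885 0.02338627] [[0.005, -0.592, 0.007], [0.0, -0.0, 0.001]] [-0.06115104 -0.05179783 -0.00193243]
```

View pics/w30.png

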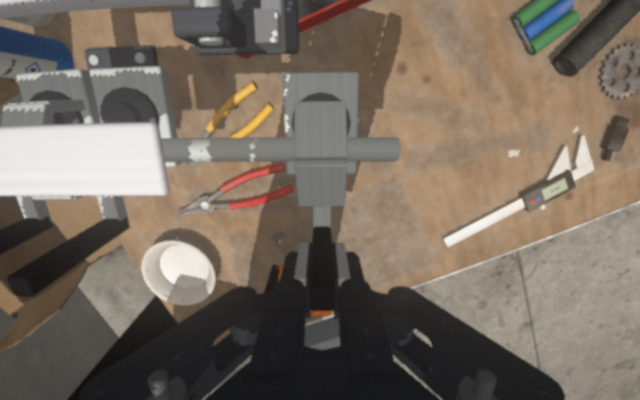

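```bash
python3 -m creep '{"gripper":[0.95,0.95,0.95,0.95,0.95,0.95,0.95,0.95,0.95,0.95],"travel":[[0,-0.06,0],[0.003,-0.13,0],[0.003,-0.2,0],[0.003,-0.27,0],[0.003,-0.34,0],[0.003,-0.41,0],[0.003,-0.47,0],[0.003,-0.53,0],[0.003,-0.575,0],[0.003,-0.575,0]],"rotation":[[0,0,0],[0,0,0],[0,0,0],[0,0,0],[0,0,0],[0,0,0],[0,0,0],[0,0,0],[0,0,0],[0,0,0]]}' 70
python3 - <<'E'
from go import *
s=read_state();print(s['position'],s['width'],s['force'],s['wrist_torque'],need(rk(-.0605,.037,-.004),RK[2]),inrack(s['position']))
im=camera('wrist');cv2.imwrite('pics/w31.png',im)
E
```

```text
time: 37.63
position: [0.4949, -0.116, 0.2479]
ee_rot: [0.98, -0.198, 0.0, -0.0]
force: [-0.1, 0.9, -2.0]
width: 0.0111
[ 0.49492795 -0.11595477  0.24793772] 0.01113440435635398 [-0.11400112  0.87887285 -1.99907865] [0.0480182  0.07245855 0.05458258] [[0.004, -0.007, 0.013], [-0.0, 0.0, 0.003]] [-0.06110843  0.0358748  -0.00206228]
```

View pics/w31.png

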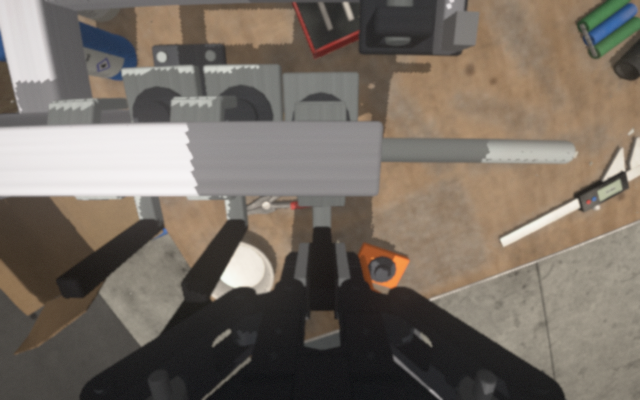

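```bash
python3 -m creep '{"gripper":[0.95,0.95,0.95,0.95,0.9,0.8,0.7,0.68,0.68,0.68],"travel":[[0,0,0.008],[0,0,0.014],[0,0,0.014],[0,0,0.014],[0,0,0.014],[0,0,0.014],[0,0,0.014],[0,0,0.014],[0,0,0.014],[0,0,0.014]],"rotation":[[0,0,0],[0,0,0],[0,0,0],[0,0,0],[0,0,0],[0,0,0],[0,0,0],[0,0,0],[0,0,0],[0,0,0]]}' 70
python3 -m creep '{"gripper":[0.68,0.68,0.68,0.68,0.68,0.68,0.68,0.5,0.4,0.4],"travel":[[0,0,-0.08],[0,0,-0.16],[0,0,-0.25],[0,0,-0.35],[0,0,-0.45],[0,0,-0.55],[0,0.1,-0.65],[0,0.25,-0.75],[0,0.4,-0.85],[0,0.6,-0.9]],"rotation":[[0,0,0],[0,0,0],[0,0,0],[0,0,0],[0,0,0],[0,0,0],[0,0,0],[0,0,0],[0,0,0],[0,0,0]]}' 70
python3 - <<'E'
from go import *
s=read_state();print(s['position'],s['width'],s['force'],inrack(s['position']))
im=camera('wrist');cv2.imwrite('pics/w32.png',im)
print(need(rk(.11,-.085,.13),RK[2]+np.pi/2))
E
```

```text
time: 38.52
position: [0.4941, -0.1172, 0.2454]
ee_rot: [0.98, -0.199, -0.001, -0.0]
force: [0.0, 0.2, -0.2]
width: 0.0273
time: 39.35
position: [0.4598, -0.2004, 0.3849]
ee_rot: [0.98, -0.198, 0.002, 0.001]
force: [0.1, -0.1, -0.7]
width: 0.0512
[ 0.45984661 -0.20043408  0.38493795] 0.05116513683442337 [ 0.12089949 -0.11330668 -0.66604542] [-0.06029401 -0.05559537  0.13493795]
[[1.132, 0.159, 0.045], [0.008, -0.001, -1.5]]
```

View pics/w32.png

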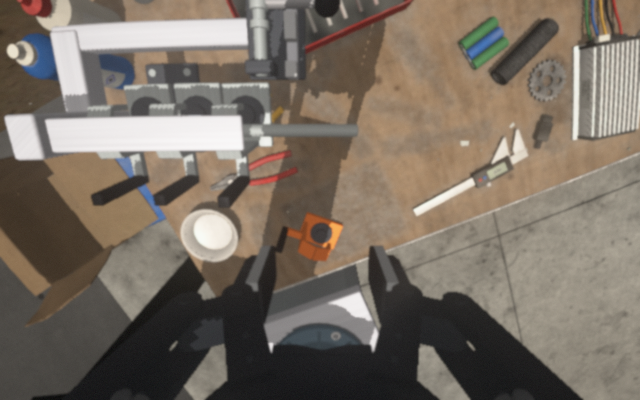

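```bash
python3 -m creep '{"gripper":[0.4,0.4,0.4,0.4,0.4,0.4,0.4,0.4,0.4,0.4],"travel":[[0.1,0,0],[0.2,0.05,0],[0.3,0.1,0],[0.4,0.15,0],[0.5,0.16,0],[0.6,0.16,0],[0.7,0.16,0],[0.8,0.16,0],[0.9,0.16,0],[1,0.16,0]],"rotation":[[0,0,-0.08],[0,0,-0.16],[0,0,-0.24],[0,0,-0.32],[0,0,-0.4],[0,0,-0.48],[0,0,-0.56],[0,0,-0.64],[0,0,-0.72],[0,0,-0.8]]}'
python3 - <<'E'
from go import *
print(need(rk(.11,-.085,.12),RK[2]+np.pi/2))
E
```

```text
time: 40.23
position: [0.5889, -0.281, 0.3823]
ee_rot: [0.976, 0.219, 0.0, 0.0]
force: [-0.3, -0.7, 0.5]
width: 0.0512
[[0.06, 0.125, 0.082], [0.001, -0.0, -0.695]]
```

```bash
python3 -m creep '{"gripper":[0.4,0.4,0.4,0.4,0.4,0.4,0.4,0.4,0.4,0.4],"travel":[[0.02,0.04,0.02],[0.04,0.08,0.05],[0.06,0.125,0.08],[0.06,0.125,0.08],[0.06,0.125,0.08],[0.06,0.125,0.08],[0.06,0.125,0.08],[0.06,0.125,0.08],[0.06,0.125,0.08],[0.06,0.125,0.08]],"rotation":[[0,0,-0.08],[0,0,-0.16],[0,0,-0.24],[0,0,-0.32],[0,0,-0.4],[0,0,-0.48],[0,0,-0.56],[0,0,-0.64],[0,0,-0.695],[0,0,-0.695]]}'
python3 - <<'E'
from go import *
s=read_state()
print(inrack(s['position']),need(rk(.1105,-.06,-.027),RK[2]+np.pi/2))
im=camera('wrist');cv2.imwrite('pics/w33.png',im)
print(proj('wrist',[rk(.11,-.06,-.008),rk(0,.036,0),rk(-.0,-.09,0),rk(-.058,.036,.0346)],s))
E
```

```text
time: 41.07
position: [0.6044, -0.2939, 0.3702]
ee_rot: [0.835, 0.551, 0.0, 0.001]
force: [0.1, 1.4, 0.7]
width: 0.0511
[ 0.10928954 -0.08499329  0.12023659] [[0.167, 0.007, 0.982], [0.001, 0.0, -0.002]]
[[322.23937644 166.56726325]
 [192.82560081  58.13641955]
 [209.69368709 198.97952682]
 [ 98.68216246  53.94543659]]
```

View pics/w33.png

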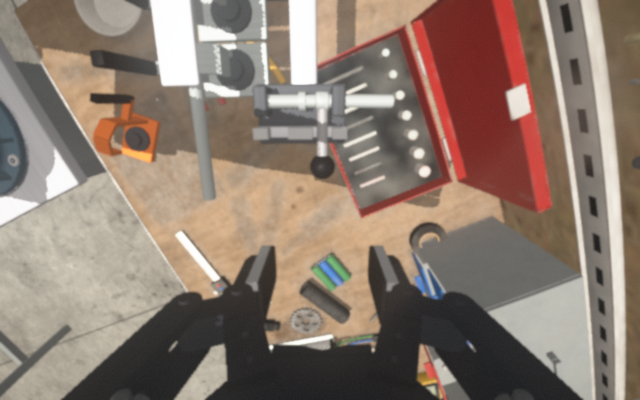

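```bash
python3 -m creep '{"gripper":[0.4,0.4,0.4,0.4,0.4,0.4,0.4,0.4,0.4,0.4],"travel":[[0.08,0,0],[0.15,0.003,0.05],[0.162,0.005,0.15],[0.162,0.005,0.3],[0.162,0.005,0.45],[0.162,0.005,0.6],[0.162,0.005,0.72],[0.162,0.005,0.84],[0.162,0.005,0.93],[0.162,0.005,0.975]],"rotation":[[0,0,0],[0,0,0],[0,0,0],[0,0,0],[0,0,0],[0,0,0],[0,0,0],[0,0,0],[0,0,0],[0,0,0]]}'
python3 -m creep '{"gripper":[0.5,0.6,0.8,0.8,0.8,0.8,0.8,0.8,0.8,0.8],"travel":[[0,0,0],[0,0,0],[0,0,0],[0,0,0],[0,0,0],[0,0,0],[0,0,0],[0,0,0],[0,0,0],[0,0,0]],"rotation":[[0,0,0],[0,0,0],[0,0,0],[0,0,0],[0,0,0],[0,0,0],[0,0,0],[0,0,0],[0,0,0],[0,0,0]]}' 45
python3 - <<'E'
from go import *
s=read_state()
print(inrack(s['position']),s['width'],s['force'])
im=camera('wrist');cv2.imwrite('pics/w34.png',im)
E
```

```text
time: 41.95
position: [0.6139, -0.2703, 0.2198]
ee_rot: [0.835, 0.55, -0.001, -0.002]
force: [-0.1, 0.5, 0.7]
width: 0.0509
time: 42.78
position: [0.6146, -0.2718, 0.2238]
ee_rot: [0.835, 0.55, 0.0, 0.0]
force: [-3.6, 4.2, 6.0]
width: 0.0218
[ 0.11010335 -0.06066417 -0.02623744] 0.02179006649944061 [-3.58687351  4.20522884  6.011447  ]
```

View pics/w34.png

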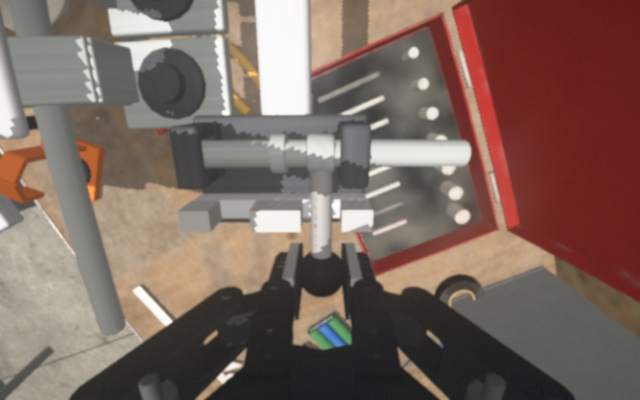

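```bash
python3 -m creep '{"gripper":[0.8,0.8,0.8,0.8,0.8,0.8,0.8,0.8,0.8,0.8],"travel":[[0.002,0,-0.04],[0.008,0,-0.079],[0.018,0,-0.118],[0.032,0,-0.156],[0.049,0,-0.192],[0.07,0,-0.226],[0.094,0,-0.258],[0.121,0,-0.287],[0.151,0,-0.313],[0.184,0,-0.337]],"rotation":[[0,0,0],[0,0,0],[0,0,0],[0,0,0],[0,0,0],[0,0,0],[0,0,0],[0,0,0],[0,0,0],[0,0,0]]}' 45
python3 - <<'E'
from go import *
s=read_state()
print(inrack(s['position']),s['width'],s['force'])
im=camera('wrist');cv2.imwrite('pics/w35.png',im)
E
```

```text
time: 43.67
position: [0.6253, -0.2462, 0.2735]
ee_rot: [0.835, 0.55, -0.0, -0.0]
force: [-3.2, -0.4, -3.1]
width: 0.0212
[ 0.10990389 -0.03291846  0.02351585] 0.02117748820258775 [-3.16377175 -0.44071551 -3.1057549 ]
```

View pics/w35.png

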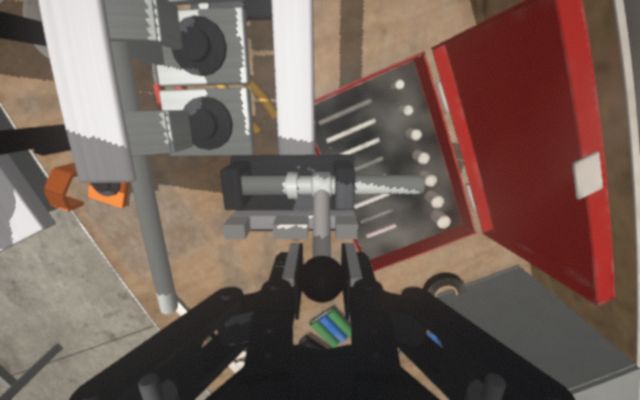

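```bash
python3 -m creep '{"gripper":[0.8,0.8,0.8,0.8,0.8,0.8,0.8,0.8,0.8,0.8],"travel":[[0,-0.03,0],[0,-0.06,0],[0,-0.09,0],[0,-0.12,0],[0,-0.15,0],[0,-0.18,0],[0,-0.21,0],[0,-0.24,0],[0,-0.27,0],[0,-0.275,0]],"rotation":[[0,0,0],[0,0,0],[0,0,0],[0,0,0],[0,0,0],[0,0,0],[0,0,0],[0,0,0],[0,0,0],[0,0,0]]}' 45
python3 - <<'E'
from go import *
s=read_state();print(inrack(s['position']),s['width'],s['force'])
im=camera('wrist');cv2.imwrite('pics/w36.png',im)
E
```

```text
time: 44.55
position: [0.588, -0.2305, 0.2737]
ee_rot: [0.835, 0.55, 0.001, 0.001]
force: [7.2, -1.7, -4.1]
width: 0.0211
[ 0.06935866 -0.03302666  0.02372551] 0.02107650498715285 [ 7.16646322 -1.66144514 -4.11376481]
```

View pics/w36.png

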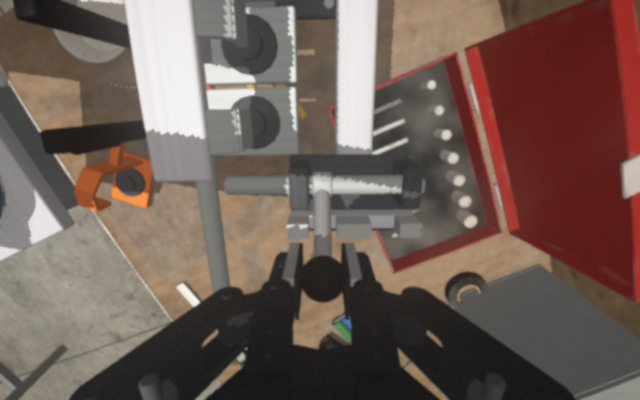

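Bolt is shot (at its stop, 7 N). I'll lower the handle and release it.

```bash
python3 -m creep '{"gripper":[0.8,0.8,0.8,0.8,0.8,0.8,0.8,0.8,0.8,0.8],"travel":[[-0.033,0.003,0.023],[-0.063,0.006,0.05],[-0.09,0.006,0.079],[-0.114,0.006,0.111],[-0.135,0.006,0.145],[-0.152,0.006,0.181],[-0.166,0.006,0.219],[-0.176,0.006,0.258],[-0.182,0.006,0.297],[-0.184,0.006,0.33]],"rotation":[[0,0,0],[0,0,0],[0,0,0],[0,0,0],[0,0,0],[0,0,0],[0,0,0],[0,0,0],[0,0,0],[0,0,0]]}' 45
python3 -m creep '{"gripper":[0.4,0.4,0.4,0.4,0.4,0.4,0.4,0.4,0.4,0.4],"travel":[[0,0,0],[0,0,0],[0,0,0],[0,0,0],[0,0,-0.1],[0,0,-0.2],[0,0,-0.3],[0,0,-0.4],[0,0,-0.5],[0,0,-0.6]],"rotation":[[0,0,0],[0,0,0],[0,0,0],[0,0,0],[0,0,0],[0,0,0],[0,0,0],[0,0,0],[0,0,0],[0,0,0]]}' 45
python3 -m creep '{"gripper":[0.4,0.4,0.4,0.4,0.4,0.4,0.4,0.4,0.4,0.4],"travel":[[0,0,-0.1],[-0.05,0,-0.2],[-0.1,0,-0.3],[-0.15,0,-0.4],[-0.2,0,-0.5],[-0.3,0,-0.5],[-0.3,0,-0.5],[-0.3,0,-0.5],[-0.3,0,-0.5],[-0.3,0,-0.5]],"rotation":[[0,0,0],[0,0,0],[0,0,0],[0,0,0],[0,0,0],[0,0,0],[0,0,0],[0,0,0],[0,0,0],[0,0,0]]}' 45
python3 - <<'E'
from go import *
s=read_state();print(inrack(s['position']),s['width'],s['force'])
im=camera('wrist');crop(im,40,0,440,300,2,'pics/w37.png')
k=proj('wrist',[rk(.07,-.06,-.008),rk(.009,0,-.008)]+[rk(0,y,.014) for y in(.036,.095,.155)]+[rk(-.058,y,.0346) for y in(.036,.095,.155)],s)
print(((k-[40,0])*2).round().tolist())
im=camera('scene');crop(im,200,140,440,320,3.3,'pics/s37.png')
E
```

```text
time: 45.43
position: [0.5777, -0.2569, 0.2242]
ee_rot: [0.835, 0.55, 0.0, 0.001]
force: [-0.6, 0.5, 23.0]
width: 0.0216
time: 46.27
position: [0.5772, -0.2558, 0.314]
ee_rot: [0.835, 0.55, -0.0, -0.0]
force: [0.3, 0.8, 0.0]
width: 0.0513
time: 47.1
position: [0.5594, -0.2968, 0.3872]
ee_rot: [0.835, 0.55, -0.0, -0.001]
force: [0.3, -0.2, 0.2]
width: 0.0516
[ 0.06905901 -0.10528221  0.13720185] 0.05156809197341887 [ 0.29277543 -0.24046332  0.22852947]
[[566.0, 287.0], [436.0, 159.0], [398.0, 64.0], [388.0, -97.0], [379.0, -271.0], [237.0, 56.0], [218.0, -116.0], [203.0, -298.0]]
```

View pics/w37.png

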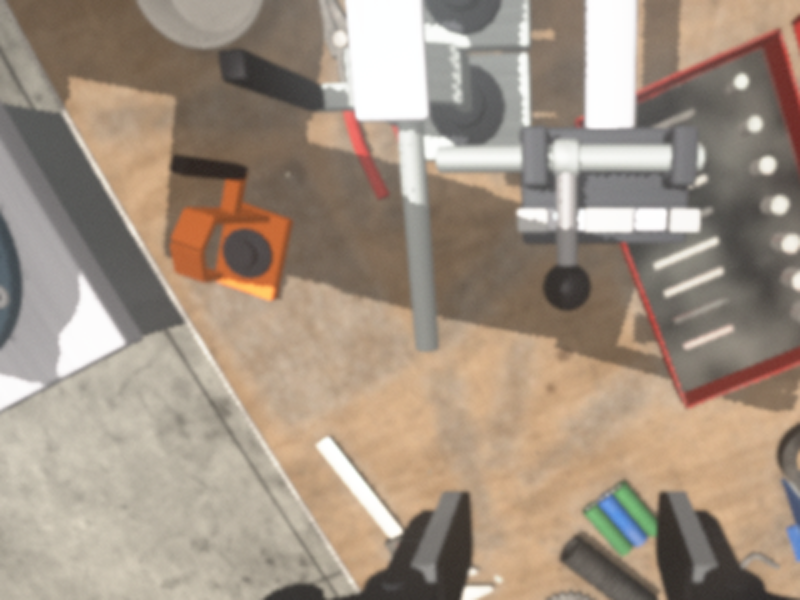

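View pics/s37.png

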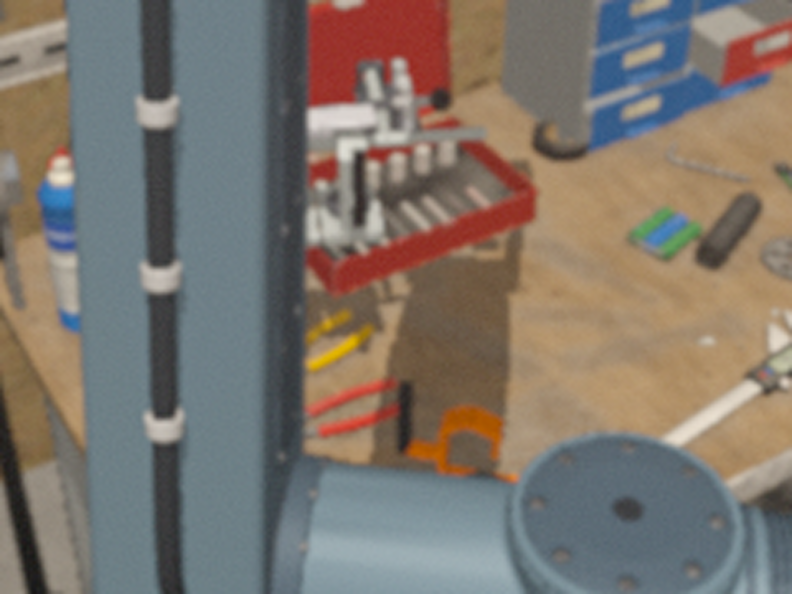

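```bash
python3 - <<'E'
from go import *
im=camera('top');crop(im,215,155,425,315,3.8,'pics/t38.png')
E
```

```text
(no output)
```

View pics/t38.png

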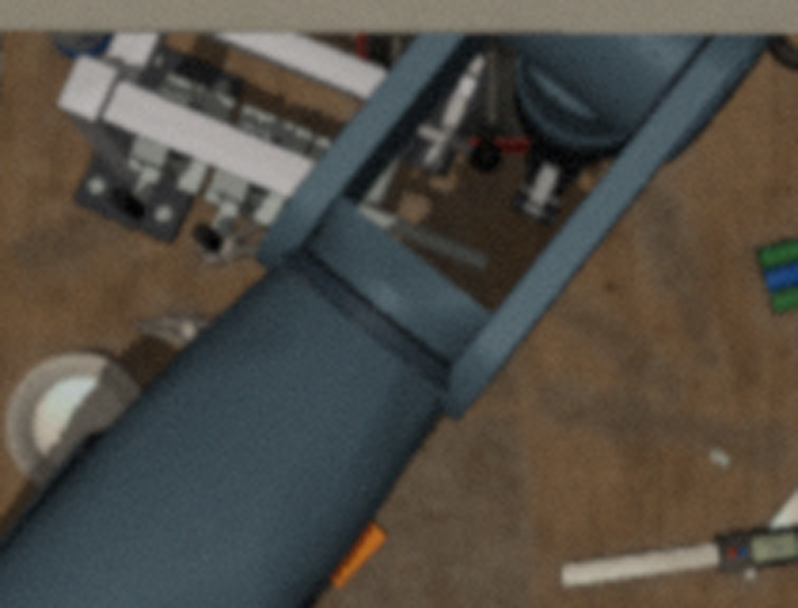

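The top view shows the first two carriers hanging in the bay with grips near (130,205) and (210,238), and the knob back at its shot position near (487,155). The wrist view already showed the third one hanging. I'll hand in.

```bash
python3 -c "
from rig import *
print(sign_off())"
```

```text
the job is handed in; nothing more can be done
None
```

The job is handed in after about 47 s of the 210 s allowed. I drew the bolt and dropped its handle in the rear notch. I then hung all three grey carriers past the gate, at about y = 155, 95 and 34 mm. Last, I shot the bolt again and dropped its handle in the first notch.

**Bolt and handle:** In the last wrist view, the knob and rod tip were within a pixel of where they should be with the bolt shot and the handle down.

**Carriers:** All three looked upright. The third carrier's grip showed about 3 mm nearer the gate than where I released it, still well past the 16 mm limit. In the last pictures the arm hid part of the third carrier from above. The wrist view cut off the other two, so I checked those only in the top view.

**Other checks:** The gripper was open and clear of everything, with no force on the tool. I did not touch the orange look-alike. I saw no sign that the pliers, side cutters or bottle had moved, but I didn't measure them at the end. No check failed.

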